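# Change over the tealight-holder blocks in the slide vise

## Robot

A 6-joint arm with a two-finger parallel gripper is mounted at the origin on the work surface. World frame = base frame: x ahead of the robot, y to its left, z up, the work surface at z = 0. Lengths are in m, angles in rad, forces in N, time in s.
With the tool pointing down it reaches from about 0.35 to 0.775 m from the base axis. Payload 5.5 kg.
Tool frame: the origin (TCP) lies on the centre line of the jaws, within the pads' length; the fingertips stand 11 mm ahead of it and the grasp point (between the pads) lies 8 mm behind it (env.tip_reach is the distance from the TCP to the fingertips, in m); z points along the fingers, x is the direction in which the jaws open and shut, and the axes are right-handed (so a half turn about z gives the same grasp; the last joint's range is limited). The gripper opens to 85 mm and grips with 20 to 120 N. Pads are 22 mm wide; open, the fingers measure 114 mm over their backs; the gripper's body (76 mm by 85 mm) begins 54 mm behind the grasp point. The pads swing forward as they close: fully open they stand 13 mm farther back than shut.
Start: joints at [-1.302, 0.313, 0.046, 1.304, 0, 1.431], TCP at [0.229, -0.528, 0.242] pointing down, gripper open.
Joint ranges: [-2.76, 2.76], [-0.86, 1.69], [-1.03, 1.26], [-2.2, 2.34], [-1.47, 1.5], [-3.14, 3.14]. Speed limits (rad/s): [2.57, 2.57, 3.14, 3.14, 3.14, 3.14].

## Interface

Orientations are given as a unit quaternion [w, x, y, z].
In Python, from workcell import env gives the robot as it stands.
- The arm moves only by the tool carry_out, never from a script. Its argument "moves" is one flat list of numbers, 7 for each row, row after row: the gripper command: -1 is shut, 1 is fully open, values between are in proportion, then the shift along the tool's x, y, z in m, then the turn, a rotation vector about the tool's x, y, z in degrees. A call has exactly 5 rows; each row shifts and turns the pose as measured when the row begins, along the tool's axes as they then stand; what a row does not reach is not made up. A row lasts 1/8 s, in which the tool goes at most 62.5 mm and 10.7 degrees, less where a joint would pass 70% of its speed; a pose out of reach is approached as far as the arm can. A call is refused whole if a number of a shift passes 0.0625 or a number of a turn 10.7, either way. A call with a gripper value outside its range is refused whole. The fingers move at their own pace and stop on an object; "squeeze" is the grip in N (left out, the last holds). Time passes only in rows, so rows that do not move let the fingers close, or fill a call up. It gives the time, the measured TCP pose, the force and the opening at its end, in the units of the state.
- env.get_state(): the state, without advancing time (a new reading comes with each control period).
- env.read_camera(name): name is "side" or "top" or "wrist"; returns the picture (480x640x3 uint8, red, green, blue); there is no depth.
- env.calibration(name): a dict with "camera_matrix" (3x3 intrinsics, pixels), "rvec" (rotation vector, rad) and "tvec" (3), from world to camera coordinates, as OpenCV has them; the wrist camera has in their place "hand_eye" (4x4, takes a point from camera to tool coordinates, whose origin is the TCP and whose axes are the tool frame's). Camera axes: x right, y down, z forward; pixel columns grow to the right and rows downward; lengths in m; the calibration is good to about 2 mm. A picture is of the moment at which its call begins: read the wrist's pose just before it. calibration takes no time and is no camera call.
- env.hand_in(): hands the job in, once; it reports no verdict.
The state is a dict: "clock": time; "joint_pos": joint angles; "qvel": joint speeds; "tau": joint torques, N m; "tcp_pos": TCP position; "orientation": TCP orientation; "wrist_force": force on the tool from outside, world axes, zero at the start; "ft_torque": the same for the moment, N m; "finger_gap": finger opening in m.
Only numpy, scipy, OpenCV 4.12 (cv2) and the standard library are available. Lean on these libraries where they do the work, as an engineer would, in place of code of your own. Each camera call takes 0.05 s, during which the arm holds its last target. There are 200 camera calls.

## Task

The drilled tealight holders in the vise are finished: slide the vise's jaw well open by its pull bar while they still stand there, then lift them out and stand them upright in the bamboo drying tray. Next load all the plain blanks standing upright in the vise in one tight row, their long sides along the jaws: push each flush against the fixed rear jaw, the first up to the end stop and every other up to its neighbour with no gap, and only when all are in place slide the jaw shut on them. Leave everything else on the table where it is.

Things in the scene. Friction and masses are not known exactly. Their poses are not given: they have to be found in the camera images.
- vise: Wide quick-slide bench vise, green iron with dark wood jaw facings, fixed to the table, turned up to 12 degrees. Origin on the table; x points from the sliding jaw to the fixed rear jaw (away from the robot), y along the jaws, z up. Flat bed for the blocks 22 mm above the origin. Jaws 280 mm long, tops 24 mm above the bed: blocks stand 38 mm proud. Front bracket at x = -145 mm, 46 mm high.
- jaw_corner (a point): Inner corner on the vise bed where the fixed jaw and the end stop meet; axes as the vise. At x +30, y +101, z +22 mm of the vise. The fixed jaw's face is the plane x = 0 of this point, the stop's face the plane y = 0. Blocks in a tight row, square, have centres at x = -26 mm, z = +31 mm and y = -33, -99, -165 mm of it (vise x +4, y +68, +2, -64).
- end_stop (a point): Top middle of the end stop: upright steel plate 6 mm thick at the vise's +y end, reaching 40 mm out from the fixed jaw and 40 mm above the bed.
- jaw (a joint): Travel of the sliding front jaw in m: 0 = faces 52 mm apart, as when closed on blocks; grows as it is pulled along the vise's -x, towards the robot, up to 0.055; to -0.008 if shut with nothing in it. It runs stiffly in its guides (about 8 N to slide it) and stays where it is left.
- jaw_bar (a point): Middle of the sliding jaw's steel pull bar: round, 12 mm thick, 100 mm long along the vise's y, on legs at its ends, 72 mm above the table and 50 mm in front (vise -x) of the jaw's gripping face; free beneath, down to the base at 22 mm. Can be pinched from above, one finger before and one behind it.
- blank1_c (a point): Blank: plain pale wooden block without a hole, upright on the mat at the start, long side roughly along the mat's y; may be absent (None). 66 mm long, 52 mm wide, 62 mm high, about 0.1 to 0.2 kg. This point is its centre, half-way up; x across the 52 mm width, y along the 66 mm length, z up (turned half round about z it is the same).
- blank2_c (a point): Blank: plain pale wooden block without a hole, upright on the mat at the start, long side roughly along the mat's y; may be absent (None). 66 mm long, 52 mm wide, 62 mm high, about 0.1 to 0.2 kg. This point is its centre, half-way up; x across the 52 mm width, y along the 66 mm length, z up (turned half round about z it is the same).
- blank3_c (a point): Blank: plain pale wooden block without a hole, upright on the mat at the start, long side roughly along the mat's y; may be absent (None). 66 mm long, 52 mm wide, 62 mm high, about 0.1 to 0.2 kg. This point is its centre, half-way up; x across the 52 mm width, y along the 66 mm length, z up (turned half round about z it is the same).
- drilled1_c (a point): Finished tealight holder: darker wooden block with a round 40 mm hole, 16 mm deep, in its top, standing in the vise at the start, its 52 mm width between the jaws; may be absent (None). 66 mm long, 52 mm wide, 62 mm high, about 0.1 to 0.2 kg. This point is its centre, half-way up; x across the 52 mm width, y along the 66 mm length, z up (turned half round about z it is the same).
- drilled2_c (a point): Finished tealight holder: darker wooden block with a round 40 mm hole, 16 mm deep, in its top, standing in the vise at the start, its 52 mm width between the jaws; may be absent (None). 66 mm long, 52 mm wide, 62 mm high, about 0.1 to 0.2 kg. This point is its centre, half-way up; x across the 52 mm width, y along the 66 mm length, z up (turned half round about z it is the same).
- drilled3_c (a point): Finished tealight holder: darker wooden block with a round 40 mm hole, 16 mm deep, in its top, standing in the vise at the start, its 52 mm width between the jaws; may be absent (None). 66 mm long, 52 mm wide, 62 mm high, about 0.1 to 0.2 kg. This point is its centre, half-way up; x across the 52 mm width, y along the 66 mm length, z up (turned half round about z it is the same).
- tray: Pale bamboo drying tray, fixed, 290 (x) x 170 (y) mm outside, walls 6 mm thick and 28 mm high, floor 6 mm above the table. Origin: centre of its underside. On one side of the vise, left or right.
- mat: Blue woven mat, 200 x 200 mm, 1 mm thin, flat on the table on the other side of the vise; the blanks stand on it at the start. Origin: its centre, on the table.
- bottle: Bystander: amber glass bottle with a white cap, 64 mm across, 190 mm tall. Origin: centre of its underside. Not to be moved.
- bowl: Bystander: blue ceramic bowl, 130 mm across, 55 mm high. Origin: centre of its underside. Not to be moved.
- cup: Bystander: bamboo cup, 64 mm across, 85 mm high. Origin: centre of its underside. Not to be moved.

How it is judged:
On the way, in this order (a step that is already met when the one before it is completed fails the run):
1. the sliding jaw is open by 15 mm or more while the drilled holders still stand in the vise (value of joint jaw above 0.015 m and x of drilled1_c in the frame of vise between -0.05 and 0.01 m and y of drilled1_c in the frame of vise between -0.11 and 0.11 m and z of drilled1_c in the frame of vise between 0.045 and 0.06 m and x of drilled2_c in the frame of vise between -0.05 and 0.01 m and y of drilled2_c in the frame of vise between -0.11 and 0.11 m and z of drilled2_c in the frame of vise between 0.045 and 0.06 m and x of drilled3_c in the frame of vise between -0.05 and 0.01 m and y of drilled3_c in the frame of vise between -0.11 and 0.11 m and z of drilled3_c in the frame of vise between 0.045 and 0.06 m), for 0.2 s.
2. every drilled holder stands upright in the drying tray (x of drilled1_c in the frame of tray between -0.12 and 0.12 m and y of drilled1_c in the frame of tray between -0.06 and 0.06 m and z of drilled1_c in the frame of tray between 0.03 and 0.043 m and angle between each of drilled1_c, drilled2_c, drilled3_c's own z axis and vertical below 0.1 rad and x of drilled2_c in the frame of tray between -0.12 and 0.12 m and y of drilled2_c in the frame of tray between -0.06 and 0.06 m and z of drilled2_c in the frame of tray between 0.03 and 0.043 m and x of drilled3_c in the frame of tray between -0.12 and 0.12 m and y of drilled3_c in the frame of tray between -0.06 and 0.06 m and z of drilled3_c in the frame of tray between 0.03 and 0.043 m), for 0.2 s.
3. every blank stands registered in the open vise: within 5 mm of the fixed jaw, square, in a row from the end stop without gaps, the jaw open by 6 mm or more (value of joint jaw above 0.006 m and x of blank1_c in the frame of vise between -0.001 and 0.006 m and z of blank1_c in the frame of vise between 0.049 and 0.057 m and angle between each of blank1_c, blank2_c, blank3_c's own z axis and vertical below 0.08 rad and angle between the x axis of each of blank1_c, blank2_c, blank3_c and the x axis of vise, either way round below 0.06 rad and (y of blank1_c in the frame of vise between 0.065 and 0.07 m or y of blank1_c in the frame of vise between -0.0025 and 0.004 m or y of blank1_c in the frame of vise between -0.07 and -0.062 m) and x of blank2_c in the frame of vise between -0.001 and 0.006 m and z of blank2_c in the frame of vise between 0.049 and 0.057 m and (y of blank2_c in the frame of vise between 0.065 and 0.07 m or y of blank2_c in the frame of vise between -0.0025 and 0.004 m or y of blank2_c in the frame of vise between -0.07 and -0.062 m) and x of blank3_c in the frame of vise between -0.001 and 0.006 m and z of blank3_c in the frame of vise between 0.049 and 0.057 m and (y of blank3_c in the frame of vise between 0.065 and 0.07 m or y of blank3_c in the frame of vise between -0.0025 and 0.004 m or y of blank3_c in the frame of vise between -0.07 and -0.062 m) and (y of blank1_c in the frame of vise between 0.065 and 0.07 m or y of blank2_c in the frame of vise between 0.065 and 0.07 m or y of blank3_c in the frame of vise between 0.065 and 0.07 m) and (y of blank1_c in the frame of vise between -0.0025 and 0.004 m or y of blank2_c in the frame of vise between -0.0025 and 0.004 m or y of blank3_c in the frame of vise between -0.0025 and 0.004 m)), for 0.2 s.
At the end, for the whole second after the job is handed in: Drilled holders upright in the tray. Blanks upright, square within 3 degrees, within 3 mm of the fixed jaw, in one row from the end stop: first within 3 mm of the stop, second within 4.5, third within 6 mm of its tight place. Jaw shut on them within 2.5 mm. All at rest (all of step 2 and value of joint jaw below 0.0025 m and x of blank1_c in the frame of vise between 0.001 and 0.006 m and z of blank1_c in the frame of vise between 0.049 and 0.057 m and angle between each of blank1_c, blank2_c, blank3_c's own z axis and vertical below 0.08 rad and angle between the x axis of each of blank1_c, blank2_c, blank3_c and the x axis of vise, either way round below 0.06 rad and (y of blank1_c in the frame of vise between 0.065 and 0.07 m or y of blank1_c in the frame of vise between -0.0025 and 0.004 m or y of blank1_c in the frame of vise between -0.07 and -0.062 m) and x of blank2_c in the frame of vise between 0.001 and 0.006 m and z of blank2_c in the frame of vise between 0.049 and 0.057 m and (y of blank2_c in the frame of vise between 0.065 and 0.07 m or y of blank2_c in the frame of vise between -0.0025 and 0.004 m or y of blank2_c in the frame of vise between -0.07 and -0.062 m) and x of blank3_c in the frame of vise between 0.001 and 0.006 m and z of blank3_c in the frame of vise between 0.049 and 0.057 m and (y of blank3_c in the frame of vise between 0.065 and 0.07 m or y of blank3_c in the frame of vise between -0.0025 and 0.004 m or y of blank3_c in the frame of vise between -0.07 and -0.062 m) and (y of blank1_c in the frame of vise between 0.065 and 0.07 m or y of blank2_c in the frame of vise between 0.065 and 0.07 m or y of blank3_c in the frame of vise between 0.065 and 0.07 m) and (y of blank1_c in the frame of vise between -0.0025 and 0.004 m or y of blank2_c in the frame of vise between -0.0025 and 0.004 m or y of blank3_c in the frame of vise between -0.0025 and 0.004 m) and linear speed of each of blank1, blank2, blank3, drilled1, drilled2, drilled3 below 0.02 m/s); the robot touches nothing.
It fails at once if a bystander (bottle, bowl or cup) is shifted by more than 40 mm (distance of any of bottle, bowl, cup from where it was at the start of the episode above 0.04 m).
Of blank1, blank2, blank3 only 2 to 3 are there at a start; the rules pass over those that are not, and their reading is None.
Of drilled1, drilled2, drilled3 only 2 to 3 are there at a start; the rules pass over those that are not, and their reading is None.
At some moment in a run one of blank1, blank2, blank3 may be knocked a few centimetres aside while the robot is not near it.
It also fails if it takes over 210 s, if anything falls off the work surface, if the arm or the gripper's body presses on something with over 40 N, if the wrist force passes 120 N, or if a joint passes its speed limit or range.

## Working session

There is one attempt and no reset: what is moved stays moved. The work goes in short steps, Python scripts to look and compute and a tool call to move; the robot and the scene stay as the last step left them, time stands still between calls to the robot, and variables do not carry over. Pictures are saved under pics/ and viewed, about 12 in all and at most 16, crops included, and the job is handed in when it is done.

Besides the shell and the picture viewer there is one more tool, called after "Call:" by a JSON object that holds its "op" and its "data", one argument or row to a line. carry_out: Moves the arm, as the interface text tells. Its arguments: {"type":"object","properties":{"moves":{"type":"array"},"squeeze":{"type":"number"}},"required":["moves"]}

```bash
ls; mkdir -p pics
python3 - <<'E'
from workcell import env
import cv2,numpy as np
print(env.get_state(), env.tip_reach)
for n in("top","side"):
    im=env.read_camera(n); cv2.imwrite(f"pics/{n}0.png",im[:,:,::-1]); c=env.calibration(n)
    R=cv2.Rodrigues(np.array(c["rvec"],float))[0]; print(n,c["camera_matrix"],-R.T@np.array(c["tvec"]).ravel(),R)
print(env.calibration("wrist"))
E
```

```text
pics
{'clock': 0.0, 'joint_pos': array([-1.30161659e+00,  3.14028752e-01,  4.49758289e-02,  1.30361246e+00,
       -3.48304962e-06,  1.43120507e+00]), 'qvel': array([-0.00045748, -0.00130787, -0.00065956, -0.00160777,  0.00041903,
       -0.00033051]), 'tau': array([-6.43774747e-04, -4.80625069e+01,  2.98533547e+01,  1.92943937e-02,
       -2.21630235e-04,  1.06379136e-05]), 'tcp_pos': array([ 0.22841322, -0.52714334,  0.24139145]), 'orientation': array([-6.15329974e-04,  8.35906893e-01, -5.48870470e-01, -7.03361424e-04]), 'wrist_force': array([ 0.35898602,  0.49441106, -0.14441568]), 'ft_torque': array([ 0.0040681 ,  0.00291119, -0.05077364]), 'finger_gap': 0.08555976287028169} 0.011
top [[501.18114432   0.         327.7738918 ]
 [  0.         501.18114432 235.67134721]
 [  0.           0.           1.        ]] [ 0.45464168 -0.00517701  1.05940318] [[-0.00583412 -0.99997718  0.003406  ]
 [-0.98972543  0.00528764 -0.14288319]
 [ 0.14286192 -0.0042046  -0.9897337 ]]
side [[477.50344217   0.         321.8594398 ]
 [  0.         477.50344217 239.45987405]
 [  0.           0.           1.        ]] [0.57489432 0.94756994 0.67966112] [[-0.99923981 -0.03449349 -0.01816581]
 [-0.00375059  0.54887194 -0.83589804]
 [ 0.03880374 -0.83519447 -0.54858406]]
{'camera_matrix': array([[411.97262183,   0.        , 316.42493987],
       [  0.        , 411.97262183, 245.41744345],
       [  0.        ,   0.        ,   1.        ]]), 'hand_eye': array([[ 9.99999169e-01, -4.41196219e-04, -1.21131974e-03,
        -1.59969261e-04],
       [ 8.02519079e-04,  9.48397406e-01,  3.17083137e-01,
        -8.20249920e-02],
       [ 1.00891662e-03, -3.17083845e-01,  9.48396972e-01,
        -1.31540735e-01],
       [ 0.00000000e+00,  0.00000000e+00,  0.00000000e+00,
         1.00000000e+00]])}
```

View pics/top0.png

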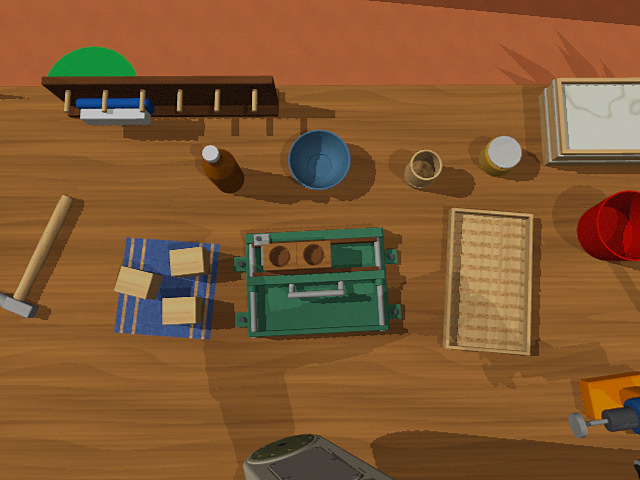

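View pics/side0.png

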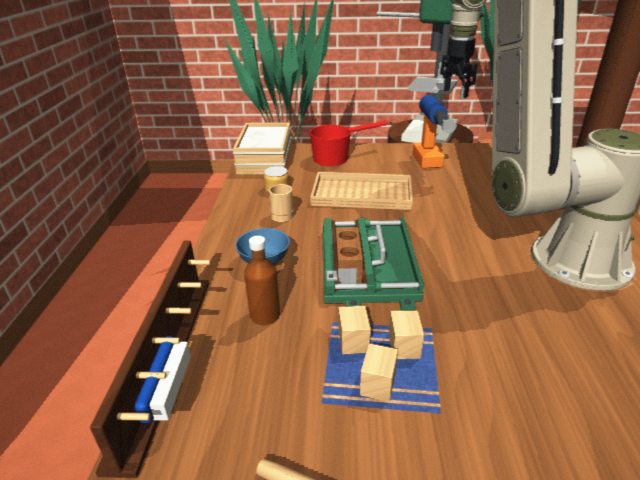

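```bash
cat > h.py <<'E'
import numpy as np,cv2
from scipy.spatial.transform import Rotation as Ro
from workcell import env
def pose():
    s=env.get_state(); w,x,y,z=s["orientation"]; return np.array(s["tcp_pos"]),Ro.from_quat([x,y,z,w]).as_matrix(),s
def cam(n,P=None):
    c=env.calibration(n); K=np.array(c["camera_matrix"])
    if n=="wrist":
        p,R,_=P; H=np.array(c["hand_eye"]); return K,R@H[:3,:3],p+R@H[:3,3]
    R=cv2.Rodrigues(np.array(c["rvec"],float))[0]; return K,R.T,-R.T@np.array(c["tvec"]).ravel()
def ray(C,uv,z):
    K,R,o=C; uv=np.atleast_2d(uv).astype(float); d=(R@np.linalg.inv(K)@np.c_[uv,np.ones(len(uv))].T).T
    return o+d*((z-o[2])/d[:,2])[:,None]
def proj(C,X):
    K,R,o=C; q=(np.atleast_2d(X)-o)@R@K.T; return q[:,:2]/q[:,2:]
def tool(target,yaw):  # shift in tool axes and turn about tool z (deg) to reach target; tool x at yaw
    p,R,s=pose(); a=np.degrees(np.arctan2(R[1,0],R[0,0]))
    tilt=np.degrees(np.arccos(-R[2,2]))
    print("tcp",p.round(4),"yaw",a.round(2),"tilt",tilt.round(2),"gap",round(s["finger_gap"],4),"t",round(s["clock"],2))
    print("shift mm now",(R.T@(np.array(target)-p)*1000).round(1),"dturn z",round(-(yaw-a),2))
def snap(n,f):
    P=pose(); im=env.read_camera(n); cv2.imwrite("pics/"+f,im[:,:,::-1]); return im,cam(n,P)
E
python3 - <<'E'
from h import *
C=cam("top")
def pr(n,uv,z): print(n,ray(C,uv,z).round(3).tolist())
im=cv2.imread("pics/top0.png")
pr("vise base TL,TR,BR,BL",[(247,231),(383,228),(389,331),(249,337)],0.03)
pr("bar ends",[(291,290),(343,285)],0.072)
pr("holes",[(279,255),(314,254)],0.084)
pr("tray corners",[(451,209),(532,213),(531,354),(446,348)],0.028)
pr("cup,jar",[(426,160)],0.085); pr("bowl",[(319,158)],0.05); pr("bottle cap",[(210,154)],0.19)
hsv=cv2.cvtColor(im,cv2.COLOR_BGR2HSV)
m=cv2.inRange(hsv,(12,50,170),(28,140,255)); m[:,:100]=0;m[:,230:]=0;m[:230]=0;m[345:]=0
for c in cv2.findContours(cv2.morphologyEx(m,cv2.MORPH_OPEN,np.ones((5,5))),0,1)[0]:
    if cv2.contourArea(c)>200: b=cv2.boxPoints(cv2.minAreaRect(c)); print(cv2.contourArea(c),b.tolist()); pr("blank",b,0.063)
tool([.42,.0,.3],3.5)
E
```

```text
vise base TL,TR,BR,BL [[0.614, 0.158, 0.03], [0.619, -0.125, 0.03], [0.408, -0.132, 0.03], [0.398, 0.15, 0.03]]
bar ends [[0.49, 0.063, 0.072], [0.499, -0.039, 0.072]]
holes [[0.558, 0.086, 0.084], [0.559, 0.018, 0.084]]
tray corners [[0.659, -0.268, 0.028], [0.649, -0.438, 0.028], [0.361, -0.417, 0.028], [0.373, -0.247, 0.028]]
cup,jar [[0.748, -0.208, 0.085]]
bowl [[0.764, 0.008, 0.05]]
bottle cap [[0.729, 0.201, 0.19]]
774.0 [[163.0, 297.0], [194.0, 297.0], [194.0, 323.0], [163.0, 323.0]]
blank [[0.478, 0.316, 0.063], [0.478, 0.255, 0.063], [0.427, 0.253, 0.063], [0.427, 0.314, 0.063]]
768.5 [[113.84974670410156, 290.1710205078125], [120.48185729980469, 264.96893310546875], [151.9844512939453, 273.25909423828125], [145.3523406982422, 298.461181640625]]
blank [[0.492, 0.414, 0.063], [0.542, 0.403, 0.063], [0.525, 0.34, 0.063], [0.475, 0.351, 0.063]]
753.5 [[168.34144592285156, 250.0731658935547], [200.8292694091797, 246.4634246826172], [203.59754943847656, 271.3780517578125], [171.10972595214844, 274.98779296875]]
blank [[0.571, 0.309, 0.063], [0.578, 0.245, 0.063], [0.528, 0.238, 0.063], [0.521, 0.302, 0.063]]
tcp [ 0.2284 -0.5272  0.2415] yaw -66.58 tilt 0.09 gap 0.0856 t 0.1
shift mm now [-407.7 -385.4  -57.8] dturn z -70.08
```

Call:
{"op": "carry_out", "data": {
  "moves": [1,0,0,-0.02,0,0,-10,1,0,0,-0.02,0,0,-10,1,0,0,0,0,0,-10,1,0,0,0,0,0,-10,1,0,0,0,0,0,-10]
}}

```text
clock: 0.72
tcp_pos: [0.2281, -0.5258, 0.2798]
orientation: [-0.004, 0.991, -0.13, -0.002]
wrist_force: [-0.2, -0.4, -0.4]
finger_gap: 0.0852
```

Call:
{"op": "carry_out", "data": {
  "moves": [1,0,0,0,0,0,-10,1,0,0,0,0,0,-10,1,0.05,0,0,0,0,0,1,0.05,0,0,0,0,0,1,0.04,-0.06,0,0,0,0]
}}

```text
clock: 1.35
tcp_pos: [0.3572, -0.4626, 0.2755]
orientation: [-0.007, 0.999, 0.046, -0.002]
wrist_force: [0.5, 1.0, -0.6]
finger_gap: 0.0856
```

Run:
```python
from h import *
tool([.42,.0,.3],3.5)
```

```text
tcp [ 0.3572 -0.4626  0.2755] yaw 5.33 tilt 0.79 gap 0.0856 t 1.35
shift mm now [ 105.4 -455.   -18.9] dturn z 1.83
```

Call:
{"op": "carry_out", "data": {
  "moves": [1,0.03,-0.06,-0.004,0,0,0.5,1,0.03,-0.06,-0.004,0,0,0,1,0.03,-0.06,-0.004,0,0,0,1,0.03,-0.06,-0.004,0,0,0,1,0.02,-0.06,-0.004,0,0,0]
}}

```text
clock: 1.98
tcp_pos: [0.4644, -0.1673, 0.2947]
orientation: [-0.009, 0.999, 0.041, -0.004]
wrist_force: [0.8, 0.5, 0.1]
finger_gap: 0.0856
```

Call:
{"op": "carry_out", "data": {
  "moves": [1,0,-0.06,0,0,0,0,1,0,-0.06,0,0,0,0,1,0,-0.06,0,0,0,0,1,0,-0.04,0,0,0,0,1,0,0,0,0,0,0]
}}

```text
clock: 2.6
tcp_pos: [0.4441, 0.0626, 0.2976]
orientation: [-0.01, 0.999, 0.045, -0.004]
wrist_force: [-0.3, -0.1, -0.6]
finger_gap: 0.0854
```

Run:
```python
from h import *
tool([.5,.05,.3],5)
im,C=snap("wrist","w1.png")
```

```text
tcp [0.4441 0.0626 0.2976] yaw 5.14 tilt 1.24 gap 0.0854 t 2.6
shift mm now [54.5 17.5 -3.2] dturn z 0.14
```

View pics/w1.png

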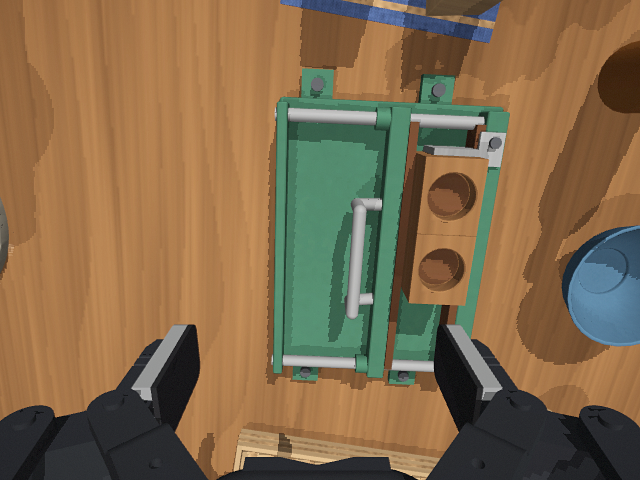

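```bash
cat >> h.py <<'E'
def align(yaw):  # rotvec (deg, tool axes) to be vertical with tool x at yaw
    p,R,s=pose(); y=np.radians(yaw); c,n=np.cos(y),np.sin(y)
    T=np.array([[c,n,0],[n,-c,0],[0,0,-1]]); print("rotvec deg",np.degrees(Ro.from_matrix(R.T@T).as_rotvec()).round(2))
def goto(t,yaw): tool(t,yaw); align(yaw)
E
python3 - <<'E'
from h import *
s=pose(); P=s
C=cam("wrist",P)
im=cv2.imread("pics/w1.png"); hsv=cv2.cvtColor(im,cv2.COLOR_BGR2HSV)
g=cv2.inRange(hsv,(55,80,40),(90,255,255))
uv=[]
for r in range(110,362,3):
    c=np.flatnonzero(g[r,255:330]); 
    if len(c): uv.append((255+c[0],r))
uv=np.array(uv,float); X=ray(C,uv,.046)
l=np.polyfit(X[:,1],X[:,0],1); r=X[:,0]-np.polyval(l,X[:,1]); k=abs(r)<.003; l=np.polyfit(X[k,1],X[k,0],1); print("bracket x=ay+b",l,"yaw",np.degrees(-np.arctan(l[0])),r.std(),k.sum())
# bar
b=ray(C,[(357,204),(352.5,315)],.076); print("bar",b.round(4), np.degrees(np.arctan2(b[0,0]-b[1,0],-(b[0,1]-b[1,1]))))
for (u,v) in((452,195),(441,269)):
    print(hsv[v,u-45:u+45:3].tolist()[:3], hsv[v,u-45:u+45:3,2].tolist())
print(hsv[150:310:4,425].tolist())
cv2.imwrite("pics/w1c.png",cv2.resize(im[90:330,370:530],None,fx=3.3,fy=2.5*1,interpolation=cv2.INTER_CUBIC) if 0 else cv2.resize(im[120:320,380:530],None,fx=3,fy=3,interpolation=cv2.INTER_CUBIC))
E
```

```text
bracket x=ay+b [-0.04392461  0.40658482] yaw 2.515078238401395 0.0002822143044949506 84
bar [[ 0.4775  0.0713  0.076 ]
 [ 0.4857 -0.0356  0.076 ]] -175.59631556164277
[[11, 148, 86], [10, 142, 88], [14, 150, 68]] [86, 88, 68, 65, 61, 179, 172, 111, 134, 133, 133, 133, 132, 132, 132, 133, 130, 128, 87, 85, 83, 67, 68, 143, 173, 182, 142, 142, 142, 142]
[[10, 156, 80], [10, 152, 79], [11, 148, 81]] [80, 79, 81, 70, 66, 65, 176, 166, 115, 134, 135, 134, 135, 134, 134, 134, 134, 133, 93, 91, 92, 71, 65, 146, 175, 143, 142, 143, 142, 178]
[[120, 4, 61], [13, 146, 133], [12, 140, 73], [13, 145, 102], [14, 145, 156], [14, 141, 179], [15, 141, 176], [15, 143, 173], [15, 143, 175], [15, 142, 174], [15, 139, 174], [15, 141, 175], [14, 141, 173], [15, 141, 172], [15, 139, 171], [15, 140, 170], [15, 140, 170], [14, 141, 166], [15, 144, 166], [15, 144, 165], [15, 143, 164], [14, 147, 139], [14, 141, 172], [14, 141, 172], [14, 138, 174], [15, 143, 175], [14, 140, 178], [11, 150, 85], [13, 145, 134], [12, 149, 132], [12, 147, 134], [12, 152, 116], [12, 152, 116], [13, 141, 136], [14, 141, 159], [15, 140, 179], [14, 140, 177], [14, 141, 179], [15, 144, 183], [74, 101, 98]]
```

View pics/w1c.png

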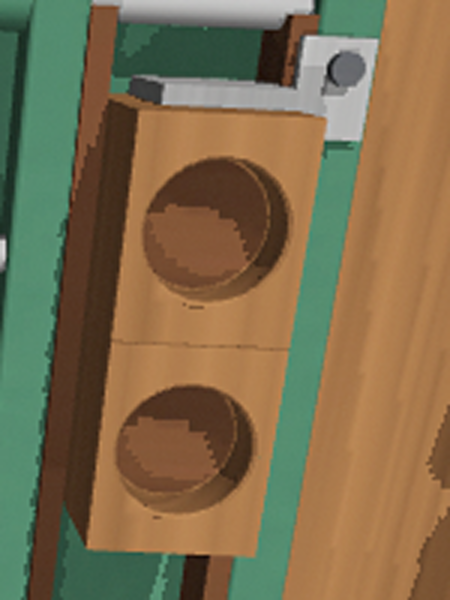

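Run:
```python
from h import *
C=cam("wrist",pose())
X=ray(C,[(425.7,156),(488.7,159),(465.3,305.7),(409,302.7)],.084); print(X.round(4), [np.linalg.norm(X[i]-X[i-1]).round(4) for i in range(4)])
H=ray(C,[(452.5,196.5),(441.5,269.7)],.084); print(H.round(4))
def yaw(d): return np.degrees(np.arctan2(-d[0],d[1]))
print(yaw(X[0]-X[3]),yaw(X[1]-X[2]),yaw(H[0]-H[1]))
Ct=cam("top"); print("top holes/bar", ray(Ct,[(279.5,255.5),(314,253.5)],.084).round(4))
# bar in tops
im=cv2.imread("pics/top0.png"); cv2.imwrite("pics/top0c.png",cv2.resize(im[215:345,220:420],None,fx=4,fy=4,interpolation=cv2.INTER_CUBIC))
th=np.radians(4.4)
goto([.48,.018,.3],4.4)
```

```text
[[ 0.5282  0.1177  0.084 ]
 [ 0.5802  0.1199  0.084 ]
 [ 0.5868 -0.0127  0.084 ]
 [ 0.5349 -0.0145  0.084 ]] [np.float64(0.1324), np.float64(0.0521), np.float64(0.1328), np.float64(0.052)]
[[0.5564 0.0864 0.084 ]
 [0.5588 0.0202 0.084 ]]
2.8871747899037863 2.8464633284607186 2.123690265988551
top holes/bar [[0.5568 0.0853 0.084 ]
 [0.5603 0.0178 0.084 ]]
tcp [0.4444 0.0615 0.2975] yaw 5.06 tilt 1.22 gap 0.0855 t 2.65
shift mm now [31.6 46.4 -3.7] dturn z 0.66
rotvec deg [-1.13  0.48  0.65]
```

View pics/top0c.png

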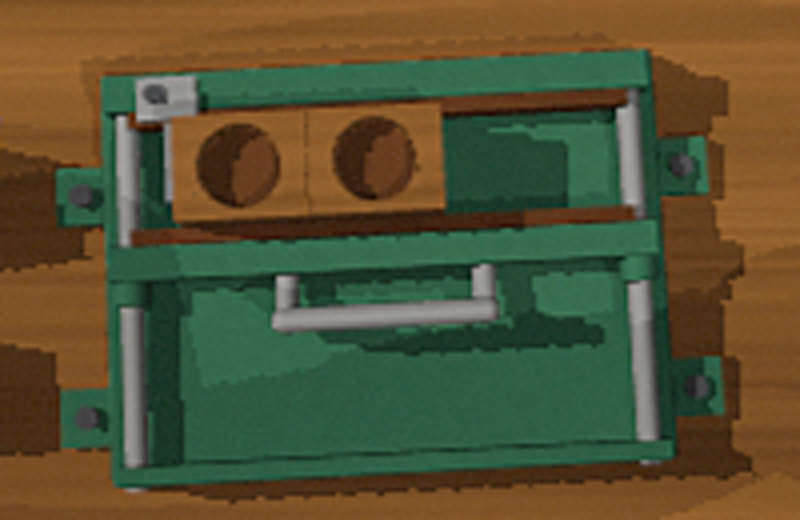

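Call:
{"op": "carry_out", "data": {
  "moves": [-0.1,0,0,0,-1.1,0.5,2.3,-0.1,0.018,0.024,0,0,0,0,-0.1,0.018,0.024,0.02,0,0,0,-0.1,0,0,0.05,0,0,0,-0.1,0,0,0.05,0,0,0]
}}

```text
clock: 3.28
tcp_pos: [0.4879, 0.0072, 0.1775]
orientation: [0.002, 1.0, 0.02, 0.004]
wrist_force: [0.4, 0.0, -1.0]
finger_gap: 0.0383
```

Run:
```python
from h import *
goto([.4825,.015,.064],2.8)
```

```text
tcp [0.4879 0.0072 0.1775] yaw 2.28 tilt 0.55 gap 0.0383 t 3.27
shift mm now [ -6.1  -8.5 113.4] dturn z -0.52
rotvec deg [ 0.23 -0.5  -0.52]
```

Call:
{"op": "carry_out", "data": {
  "moves": [-0.1,-0.006,-0.0085,0.02,0.2,-0.5,-0.5,-0.1,0,0,0.03,0,0,0,-0.1,0,0,0.03,0,0,0,-0.1,0,0,0.02,0,0,0,-0.1,0,0,0.005,0,0,0]
}}

```text
clock: 3.9
tcp_pos: [0.4777, 0.008, 0.0636]
orientation: [0.0, 1.0, 0.018, -0.005]
wrist_force: [0.0, -0.5, 0.1]
finger_gap: 0.0382
```

Run:
```python
from h import *
goto([.4825,.015,.064],2.8)
```

```text
tcp [0.4777 0.008  0.0636] yaw 2.11 tilt 0.6 gap 0.0382 t 3.9
shift mm now [ 5.  -6.8 -0.5] dturn z -0.69
rotvec deg [ 0.03  0.6  -0.69]
```

Call:
{"op": "carry_out", "data": {
  "moves": [-0.1,0.005,-0.007,0,0,0.6,-0.7,-0.1,0,0,0,0,0,0,-1,0,0,0,0,0,0,-1,0,0,0,0,0,0,-1,0,0,0,0,0,0],
  "squeeze": 80
}}

```text
clock: 4.53
tcp_pos: [0.4827, 0.0142, 0.0655]
orientation: [0.001, 1.0, 0.024, 0.0]
wrist_force: [3.3, -0.4, -7.1]
finger_gap: 0.0096
```

Run:
```python
from h import *
goto([.4335,.013,.064],2.8)
```

```text
tcp [0.4827 0.0142 0.0655] yaw 2.75 tilt 0.11 gap 0.0096 t 4.53
shift mm now [-49.2  -1.2   1.4] dturn z -0.05
rotvec deg [ 0.11 -0.04 -0.05]
```

Call:
{"op": "carry_out", "data": {
  "moves": [-1,-0.012,0,0,0,0,0,-1,-0.012,0,0,0,0,0,-1,-0.012,0,0,0,0,0,-1,-0.012,0,0,0,0,0,-1,-0.002,0,0,0,0,0]
}}

```text
clock: 5.15
tcp_pos: [0.4464, 0.0125, 0.0654]
orientation: [-0.001, 1.0, 0.025, 0.014]
wrist_force: [1.7, 0.8, -6.2]
finger_gap: 0.0093
```

Run:
```python
from h import *
goto([.4335,.013,.064],2.8); print(pose()[2]["wrist_force"])
im,C=snap("top","t1.png")
cv2.imwrite("pics/t1c.png",cv2.resize(im[215:345,220:420,::-1],None,fx=3,fy=3,interpolation=cv2.INTER_CUBIC))
```

```text
tcp [0.4464 0.0125 0.0654] yaw 2.85 tilt 1.65 gap 0.0093 t 5.15
shift mm now [-12.9  -1.1   1.1] dturn z 0.05
rotvec deg [-0.05 -1.65  0.05]
[ 1.67194809  0.76328572 -6.18265578]
```

View pics/t1c.png

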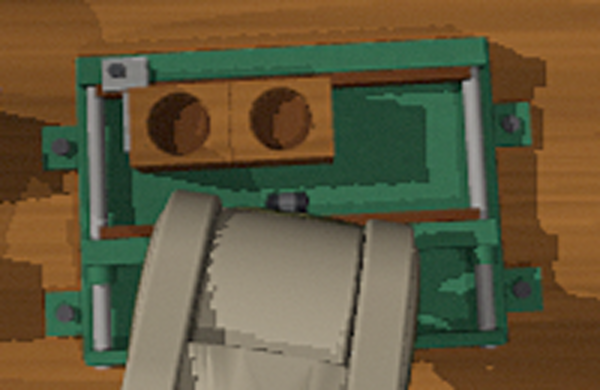

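Call:
{"op": "carry_out", "data": {
  "moves": [0,0,0,0,0,0,0,0,0,0,0,0,0,0,1,0,0,-0.03,0,-1.6,0,1,0,0,-0.05,0,0,0,1,0.04,0,-0.03,0,0,0],
  "squeeze": 50
}}

```text
clock: 5.82
tcp_pos: [0.4813, 0.0149, 0.1769]
orientation: [-0.001, 1.0, 0.025, -0.004]
wrist_force: [1.9, -0.8, 0.3]
finger_gap: 0.0856
```

Call:
{"op": "carry_out", "data": {
  "moves": [1,0.04,0,0,0,0,0,1,0.025,0,0,0,0,0,1,0,0,0,0,0,0,1,0,0,0,0,0,0,1,0,0,0,0,0,0]
}}

```text
clock: 6.45
tcp_pos: [0.55, 0.0181, 0.1806]
orientation: [-0.0, 1.0, 0.025, -0.002]
wrist_force: [-0.3, -0.4, -0.0]
finger_gap: 0.0855
```

Run:
```python
from h import *
goto([.5592,.0202,.063],2.8)
im,C=snap("wrist","w2.png")
```

```text
tcp [0.55   0.0181 0.1806] yaw 2.87 tilt 0.18 gap 0.0855 t 6.45
shift mm now [  9.6  -1.5 117.6] dturn z 0.07
rotvec deg [-0.05  0.18  0.07]
```

View pics/w2.png

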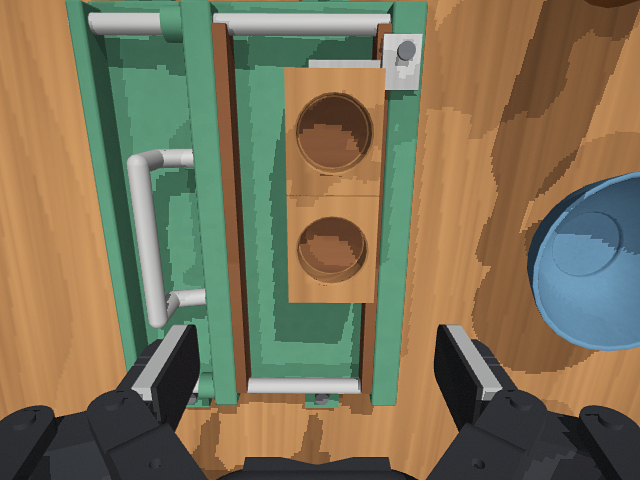

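Run:
```python
from h import *
C=cam("wrist",pose())
X=ray(C,[(285,69),(384,69),(374,303),(288.5,303)],.084); print(X.round(4), [np.linalg.norm(X[i]-X[i-1]).round(4) for i in range(4)],X.mean(0))
def yaw(d): return np.degrees(np.arctan2(-d[0],d[1]))
print(yaw(X[0]-X[3]),yaw(X[1]-X[2]))
print(ray(C,[(333,132),(332,249)],.084).round(4))
# rear wood facing top inner edge z .046, sliding facing
F=ray(C,[(359.5,390),(362,304)],.046); print("rear face",F.round(4)); 
F=ray(C,[(226,25),(246,390)],.046); print("slide face",F.round(4),yaw(F[0]-F[1]))
```

```text
[[ 0.5289  0.1181  0.084 ]
 [ 0.5794  0.1206  0.084 ]
 [ 0.5866 -0.0112  0.084 ]
 [ 0.5343 -0.0139  0.084 ]] [np.float64(0.1322), np.float64(0.0506), np.float64(0.1321), np.float64(0.0523)] [0.55729187 0.05339887 0.084     ]
2.3757417019060387 3.1313045144513163
[[0.5553 0.0883 0.084 ]
 [0.5588 0.0223 0.084 ]]
rear face [[ 0.589  -0.1041  0.046 ]
 [ 0.5847 -0.031   0.046 ]]
slide face [[ 0.4912  0.143   0.046 ]
 [ 0.5016 -0.1087  0.046 ]] 2.369657810205534
```

Call:
{"op": "carry_out", "data": {
  "moves": [1,0.009,-0.0015,0.03,0,0,0,1,0,0,0.03,0,0,0,1,0,0,0.025,0,0,0,1,0,0,0.01,0,0,0,1,0,0,0,0,0,0]
}}

```text
clock: 7.12
tcp_pos: [0.5565, 0.0201, 0.0851]
orientation: [-0.0, 1.0, 0.025, -0.001]
wrist_force: [-0.3, -0.5, 0.1]
finger_gap: 0.0853
```

Run:
```python
from h import *
goto([.5592,.0202,.063],2.8)
```

```text
tcp [0.5565 0.0201 0.0851] yaw 2.84 tilt 0.11 gap 0.0853 t 7.12
shift mm now [ 2.7  0.  22.1] dturn z 0.04
rotvec deg [-0.03  0.1   0.04]
```

Call:
{"op": "carry_out", "data": {
  "moves": [1,0.0025,0.0,0.02,0,0,0,1,0,0,0.004,0,0,0,-1,0,0,0,0,0,0,-1,0,0,0,0,0,0,-1,0,0,0,0,0,0]
}}

```text
clock: 7.75
tcp_pos: [0.5583, 0.0198, 0.0659]
orientation: [0.0, 1.0, 0.025, -0.001]
wrist_force: [0.5, 0.3, -1.4]
finger_gap: 0.0514
```

Call:
{"op": "carry_out", "data": {
  "moves": [-1,0,0,0,0,0,0,-1,0,0,-0.02,0,0,0,-1,0,0,-0.05,0,0,0,-1,0,0,-0.05,0,0,0,-1,0,0,-0.02,0,0,0]
}}

```text
clock: 8.38
tcp_pos: [0.5582, 0.0201, 0.2081]
orientation: [0.0, 1.0, 0.025, -0.001]
wrist_force: [0.9, -0.2, -1.5]
finger_gap: 0.0513
```

Run:
```python
from h import *
goto([.455,-.338,.16],-4)
im,C=snap("side","s2.png")
```

```text
tcp [0.5582 0.0201 0.2081] yaw 2.83 tilt 0.17 gap 0.0513 t 8.38
shift mm now [-120.7  352.5   48.5] dturn z 6.83
rotvec deg [0.01 0.17 6.83]
```

Call:
{"op": "carry_out", "data": {
  "moves": [-1,-0.02,0.055,0,0,0,0,-1,-0.02,0.06,0,0,0,0,-1,-0.02,0.06,0,0,0,0,-1,-0.02,0.06,0,0,0,0,-1,-0.02,0.06,0,0,0,0]
}}

```text
clock: 9.05
tcp_pos: [0.4777, -0.2781, 0.2086]
orientation: [0.0, 1.0, 0.03, 0.003]
wrist_force: [1.5, -0.1, -1.5]
finger_gap: 0.0512
```

Call:
{"op": "carry_out", "data": {
  "moves": [-1,-0.02,0.045,0,0,0,0,-1,0,0,0,0,0,6.8,-1,0,0,0,0,0,0,-1,0,0,0.02,0,0,0,-1,0,0,0.02,0,0,0]
}}

```text
clock: 9.68
tcp_pos: [0.4593, -0.3312, 0.1654]
orientation: [0.001, 1.0, -0.031, 0.004]
wrist_force: [0.3, 0.6, -1.3]
finger_gap: 0.0516
```

Run:
```python
from h import *
goto([.455,-.338,.049],-4)
im,C=snap("wrist","w3.png")
```

```text
tcp [ 0.4593 -0.3312  0.1654] yaw -3.55 tilt 0.44 gap 0.0516 t 9.68
shift mm now [ -4.7   6.8 116.4] dturn z 0.45
rotvec deg [ 0.14 -0.42  0.45]
```

View pics/w3.png

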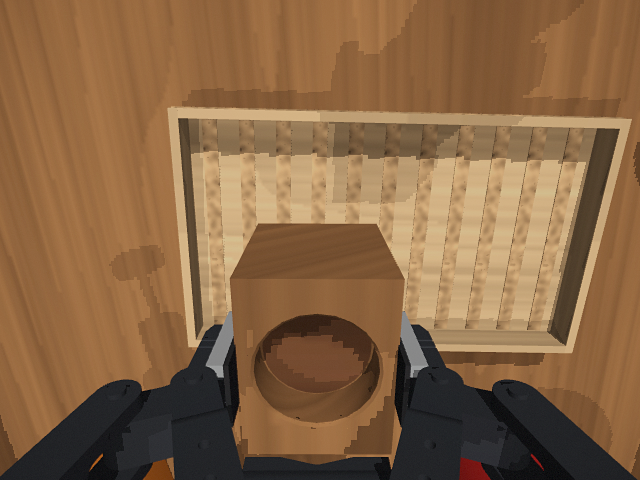

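Run:
```python
from h import *
C=cam("wrist",pose())
X=ray(C,[(170,108),(630,120),(573,352),(190,346)],.028); print(X.round(4), [np.linalg.norm(X[i]-X[i-1]).round(4) for i in range(4)],X.mean(0))
d=X[1]-X[0]; e=X[2]-X[3]; print(np.degrees(np.arctan2(d[1],d[0])),np.degrees(np.arctan2(e[1],e[0])))
```

```text
[[ 0.3746 -0.2427  0.028 ]
 [ 0.6576 -0.2675  0.028 ]
 [ 0.6446 -0.4328  0.028 ]
 [ 0.3602 -0.4093  0.028 ]] [np.float64(0.1672), np.float64(0.2841), np.float64(0.1659), np.float64(0.2853)] [ 0.50927611 -0.33807752  0.028     ]
-5.009128995647961 -4.740752840137963
```

Call:
{"op": "carry_out", "data": {
  "moves": [-1,0,0.003,0.03,0.1,-0.4,1,-1,0,0,0.03,0,0,0,-1,0,0,0.03,0,0,0,-1,0,0,0.01,0,0,0,-1,0,0,0,0,0,0]
}}

```text
clock: 10.35
tcp_pos: [0.4602, -0.3303, 0.0608]
orientation: [-0.001, 0.999, -0.033, -0.001]
wrist_force: [0.1, 0.3, -1.3]
finger_gap: 0.0506
```

Run:
```python
from h import *
goto([.459,-.334,.051],-4.8)
```

```text
tcp [ 0.4602 -0.3303  0.0608] yaw -3.78 tilt 0.15 gap 0.0506 t 10.35
shift mm now [-0.9  3.8  9.8] dturn z 1.02
rotvec deg [-0.08  0.13  1.02]
```

Call:
{"op": "carry_out", "data": {
  "moves": [-1,0,0.002,0.008,0,0,0,-1,0,0,0.003,0,0,0,-1,0,0,0,0,0,0,0.7,0,0,0,0,0,0,0.7,0,0,0,0,0,0]
}}

```text
clock: 10.98
tcp_pos: [0.4624, -0.3344, 0.0531]
orientation: [0.002, 0.999, -0.032, 0.002]
wrist_force: [-0.2, -0.4, 0.4]
finger_gap: 0.0726
```

Call:
{"op": "carry_out", "data": {
  "moves": [0.7,0,0,0,0,0,0,1,0,0,-0.04,0,0,0,1,0,0,-0.06,0,0,0,1,0,0,-0.04,0,0,0,1,0,0,0,0,0,0]
}}

```text
clock: 11.6
tcp_pos: [0.4617, -0.3338, 0.1971]
orientation: [0.001, 0.999, -0.033, 0.001]
wrist_force: [0.6, -0.4, -0.0]
finger_gap: 0.0856
```

Run:
```python
from h import *
goto([.5554,.0870,.18],2.7)
im,C=snap("wrist","w4.png")
```

```text
tcp [ 0.4617 -0.3338  0.1971] yaw -3.73 tilt 0.22 gap 0.0856 t 11.6
shift mm now [  66.1 -426.    16.1] dturn z -6.43
rotvec deg [ 0.16 -0.15 -6.43]
```

View pics/w4.png

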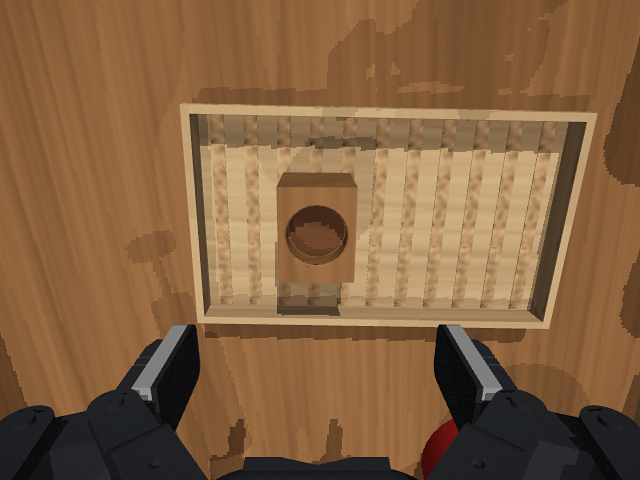

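Call:
{"op": "carry_out", "data": {
  "moves": [1,0,-0.05,0,0,0,-6.4,1,0.015,-0.06,0,0,0,0,1,0.015,-0.06,0,0,0,0,1,0.015,-0.06,0,0,0,0,1,0.015,-0.06,0,0,0,0]
}}

```text
clock: 12.28
tcp_pos: [0.5101, -0.0382, 0.187]
orientation: [-0.001, 1.0, 0.02, -0.004]
wrist_force: [1.0, -0.8, -0.8]
finger_gap: 0.0855
```

Call:
{"op": "carry_out", "data": {
  "moves": [1,0.01,-0.06,0,0,0,0,1,0.01,-0.06,0,0,0,0,1,0,0,0,0,0,0,1,0,0,0,0,0,0,1,0,0,0,0,0,0]
}}

```text
clock: 12.9
tcp_pos: [0.521, 0.0889, 0.1796]
orientation: [-0.002, 1.0, 0.023, -0.01]
wrist_force: [-0.6, -0.7, -0.2]
finger_gap: 0.0857
```

Run:
```python
from h import *
goto([.5557,.0870,.063],2.7)
```

```text
tcp [0.521  0.0889 0.1796] yaw 2.65 tilt 1.14 gap 0.0857 t 12.9
shift mm now [ 36.8   3.9 115.9] dturn z -0.05
rotvec deg [-0.2   1.12 -0.05]
```

Call:
{"op": "carry_out", "data": {
  "moves": [1,0.035,0.004,0,-0.2,1.1,0,1,0,0,0.03,0,0,0,1,0,0,0.03,0,0,0,1,0,0,0.02,0,0,0,1,0,0,0,0,0,0]
}}

```text
clock: 13.52
tcp_pos: [0.5576, 0.077, 0.0965]
orientation: [0.001, 1.0, 0.016, 0.0]
wrist_force: [0.1, 0.8, 1.2]
finger_gap: 0.0857
```

Run:
```python
from h import *
goto([.5557,.0870,.065],2.7)
```

```text
tcp [0.5576 0.077  0.0965] yaw 1.82 tilt 0.06 gap 0.0857 t 13.53
shift mm now [ -1.6 -10.1  31.5] dturn z -0.88
rotvec deg [ 0.06 -0.02 -0.88]
```

Call:
{"op": "carry_out", "data": {
  "moves": [1,-0.002,-0.009,0,0,0,-0.9,1,0,0,0.028,0,0,0,1,0,0,0.002,0,0,0,-1,0,0,0,0,0,0,-1,0,0,0,0,0,0]
}}

```text
clock: 14.15
tcp_pos: [0.5555, 0.0851, 0.0718]
orientation: [0.001, 1.0, 0.023, 0.001]
wrist_force: [-17.1, -1.3, 17.4]
finger_gap: 0.0518
```

Run:
```python
from h import *
goto([.5557,.0870,.065],2.7)
```

```text
tcp [0.5555 0.0851 0.0718] yaw 2.66 tilt 0.15 gap 0.0518 t 14.15
shift mm now [ 0.3 -1.9  6.8] dturn z -0.04
rotvec deg [ 0.07 -0.13 -0.04]
```

Call:
{"op": "carry_out", "data": {
  "moves": [-1,0,0,0,0,0,0,-1,0,0,-0.02,0,0,0,-1,0,0,-0.05,0,0,0,-1,0,0,-0.05,0,0,0,-1,0,0,-0.02,0,0,0]
}}

```text
clock: 14.78
tcp_pos: [0.5546, 0.0855, 0.2163]
orientation: [0.001, 1.0, 0.023, 0.001]
wrist_force: [-0.6, 1.0, -0.3]
finger_gap: 0.0511
```

Run:
```python
from h import *
goto([.557,-.341,.16],-4.8)
```

```text
tcp [0.5546 0.0855 0.2163] yaw 2.68 tilt 0.11 gap 0.0511 t 14.78
shift mm now [-17.6 426.   56.9] dturn z 7.48
rotvec deg [ 0.07 -0.08  7.48]
```

Call:
{"op": "carry_out", "data": {
  "moves": [-1,0,0.055,0,0,0,0,-1,-0.004,0.06,0,0,0,0,-1,-0.004,0.06,0,0,0,0,-1,-0.004,0.06,0,0,0,0,-1,-0.004,0.06,0,0,0,0]
}}

```text
clock: 15.4
tcp_pos: [0.5584, -0.2135, 0.2237]
orientation: [0.002, 1.0, 0.029, 0.008]
wrist_force: [0.8, 0.4, -1.7]
finger_gap: 0.0509
```

Call:
{"op": "carry_out", "data": {
  "moves": [-1,0,0.06,0,0,0,0,-1,0,0.06,0,0,0,0,-1,0,0,0,0,0,7.4,-1,0,0,0,0,0,0,-1,0,0,0.03,0,0,0]
}}

```text
clock: 16.02
tcp_pos: [0.5674, -0.345, 0.1977]
orientation: [0.004, 0.999, -0.038, 0.013]
wrist_force: [-0.1, 0.9, -1.3]
finger_gap: 0.0508
```

Run:
```python
from h import *
goto([.557,-.341,.058],-4.8)
```

```text
tcp [ 0.5674 -0.345   0.1977] yaw -4.4 tilt 1.55 gap 0.0508 t 16.02
shift mm now [-14.3  -4.2 139.4] dturn z 0.4
rotvec deg [ 0.43 -1.49  0.39]
```

Call:
{"op": "carry_out", "data": {
  "moves": [-1,0,0,0,0.4,-1.5,0.4,-1,-0.009,-0.004,0.04,0,0,0,-1,0,0,0.04,0,0,0,-1,0,0,0.03,0,0,0,-1,0,0,0,0,0,0]
}}

```text
clock: 16.65
tcp_pos: [0.559, -0.3349, 0.0848]
orientation: [-0.0, 0.999, -0.033, -0.001]
wrist_force: [0.1, -0.4, -1.1]
finger_gap: 0.0512
```

Run:
```python
from h import *
goto([.557,-.341,.058],-4.8)
```

```text
tcp [ 0.559  -0.3349  0.0848] yaw -3.73 tilt 0.08 gap 0.0512 t 16.65
shift mm now [-1.6  6.2 26.8] dturn z 1.07
rotvec deg [-0.01  0.08  1.07]
```

Call:
{"op": "carry_out", "data": {
  "moves": [-1,0,0.004,0.02,0,0,0,-1,0,0,0.006,0,0,0,-1,0,0,0,0,0,0,0.7,0,0,0,0,0,0,0.7,0,0,0,0,0,0]
}}

```text
clock: 17.27
tcp_pos: [0.5634, -0.3399, 0.0669]
orientation: [0.003, 1.0, -0.029, 0.004]
wrist_force: [0.7, -1.1, 0.1]
finger_gap: 0.0726
```

Call:
{"op": "carry_out", "data": {
  "moves": [0.7,0,0,0,0,0,0,1,0,0,-0.04,0,0,0,1,0,0,-0.06,0,0,0,1,0,0,-0.05,0,0,0,1,0,0,0,0,0,0]
}}

```text
clock: 17.9
tcp_pos: [0.5621, -0.339, 0.2226]
orientation: [0.004, 1.0, -0.029, 0.005]
wrist_force: [0.3, -0.3, 1.2]
finger_gap: 0.0854
```

Run:
```python
from h import *
goto([.5,.33,.27],2.7)
im,C=snap("wrist","w5.png")
hsv=cv2.cvtColor(im,cv2.COLOR_RGB2HSV)
m=cv2.inRange(hsv,(8,110,50),(19,255,255)); 
im,_=snap("top","t5.png")
x=np.hstack([cv2.imread("pics/w5.png")[80:360,150:640],]); y=cv2.imread("pics/t5.png")[200:370,90:560]; y=cv2.resize(y,(490,int(170*490/470)))
cv2.imwrite("pics/c5.png",np.vstack([x,y]))
```

```text
tcp [ 0.5621 -0.339   0.2226] yaw -3.35 tilt 0.67 gap 0.0854 t 17.9
shift mm now [-100.7 -663.9  -53.1] dturn z -6.05
rotvec deg [ 0.43 -0.52 -6.05]
```

View pics/c5.png

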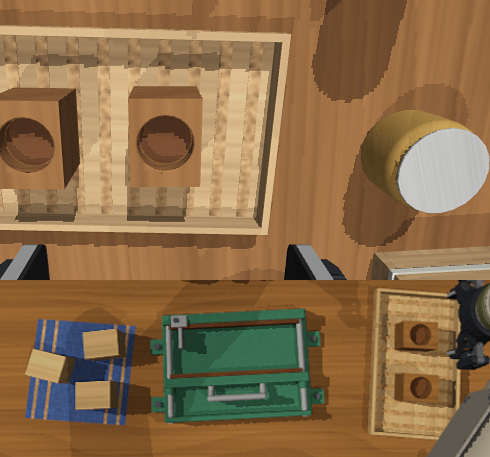

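Call:
{"op": "carry_out", "data": {
  "moves": [1,0,-0.03,-0.02,0.4,-0.5,-6,1,-0.01,-0.06,-0.02,0,0,0,1,-0.01,-0.06,-0.02,0,0,0,1,-0.01,-0.06,0,0,0,0,1,-0.01,-0.06,0,0,0,0]
}}

```text
clock: 18.62
tcp_pos: [0.5072, -0.0669, 0.2697]
orientation: [-0.007, 1.0, 0.021, -0.01]
wrist_force: [0.4, 0.8, 0.7]
finger_gap: 0.0854
```

Call:
{"op": "carry_out", "data": {
  "moves": [1,-0.005,-0.06,0,0,0,0,1,-0.005,-0.06,0,0,0,0,1,-0.005,-0.06,0,0,0,0,1,-0.005,-0.06,0,0,0,0,1,-0.005,-0.06,0,0,0,0]
}}

```text
clock: 19.25
tcp_pos: [0.4627, 0.2406, 0.2655]
orientation: [-0.006, 1.0, 0.02, -0.017]
wrist_force: [0.8, 0.7, -0.4]
finger_gap: 0.0852
```

Call:
{"op": "carry_out", "data": {
  "moves": [1,0,-0.06,0,0,0,0,1,0,-0.06,0,0,0,0,1,0,-0.05,0,0,0,0,1,0,0,0,0,0,0,1,0,0,0,0,0,0]
}}

```text
clock: 19.88
tcp_pos: [0.4496, 0.4177, 0.2561]
orientation: [-0.002, 0.999, 0.023, -0.025]
wrist_force: [-0.0, -0.3, -0.5]
finger_gap: 0.0855
```

```bash
cat >> h.py <<'E'
def blanks(f,z=.063):
    im,C=snap("wrist",f); hsv=cv2.cvtColor(im,cv2.COLOR_RGB2HSV)
    b=hsv.copy(); m=cv2.inRange(hsv,(10,40,200),(30,150,255)); m=cv2.morphologyEx(m,cv2.MORPH_OPEN,np.ones((5,5)))
    for c in cv2.findContours(m,0,1)[0]:
        if cv2.contourArea(c)<2500: continue
        X=ray(C,c[:,0],z)[:,:2]; (cx,cy),(w,h),a=cv2.minAreaRect((X*1000).astype(np.float32))
        q=cv2.boxPoints(((cx,cy),(w,h),a)); e=[q[1]-q[0],q[2]-q[1]]; e=max(e,key=np.linalg.norm); yw=(np.degrees(np.arctan2(e[1],e[0]))-90+90)%180-90
        print("blank c",round(cx,1),round(cy,1),"size",round(w,1),round(h,1),"yaw",round(yw,1),"area",cv2.contourArea(cv2.convexHull((X*1000).astype(np.float32))))
    return C
E
python3 - <<'E'
from h import *
goto([.5,.38,.27],2.7); blanks("w6.png")
E
```

```text
tcp [0.4496 0.4177 0.2561] yaw 2.63 tilt 2.84 gap 0.0855 t 19.88
shift mm now [ 47.8  39.9 -16.4] dturn z -0.07
rotvec deg [-0.27  2.83 -0.08]
blank c 451.9 288.7 size 50.6 65.3 yaw 1.7 area 3238.823504475644
blank c 507.3 380.4 size 64.9 50.7 yaw -14.5 area 3262.4031910407357
```

View pics/w6.png

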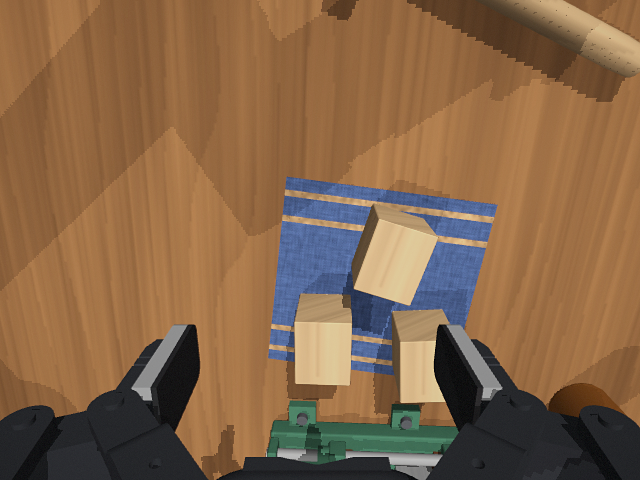

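Call:
{"op": "carry_out", "data": {
  "moves": [1,0,0,0,-0.3,2.8,0.9,1,0,0.04,0.02,0,0,0,1,0,0.05,0.02,0,0,0,1,0,0.04,0.03,0,0,0,1,0,0,0.03,0,0,0]
}}

```text
clock: 20.55
tcp_pos: [0.4548, 0.2773, 0.1549]
orientation: [0.0, 1.0, 0.01, 0.002]
wrist_force: [0.2, 0.5, -0.5]
finger_gap: 0.0856
```

Run:
```python
from h import *
goto([.452,.281,.046],1.7)
```

```text
tcp [0.4548 0.2773 0.1549] yaw 1.16 tilt 0.28 gap 0.0856 t 20.55
shift mm now [ -3.3  -3.8 108.9] dturn z -0.54
rotvec deg [ 0.03 -0.28 -0.54]
```

Call:
{"op": "carry_out", "data": {
  "moves": [1,-0.003,-0.004,0,0,-0.3,-0.5,1,0,0,0.035,0,0,0,1,0,0,0.035,0,0,0,1,0,0,0.025,0,0,0,1,0,0,0.005,0,0,0]
}}

```text
clock: 21.18
tcp_pos: [0.4533, 0.2789, 0.0571]
orientation: [-0.001, 1.0, 0.012, 0.001]
wrist_force: [1.3, -1.1, 1.1]
finger_gap: 0.0854
```

Run:
```python
from h import *
goto([.452,.281,.046],1.7)
```

```text
tcp [0.4533 0.2789 0.0571] yaw 1.39 tilt 0.16 gap 0.0854 t 21.18
shift mm now [-1.2 -2.1 11.1] dturn z -0.31
rotvec deg [-0.06 -0.15 -0.31]
```

Call:
{"op": "carry_out", "data": {
  "moves": [1,-0.001,0,0.009,0,0,0,1,0,0,0.001,0,0,0,-1,0,0,0,0,0,0,-1,0,0,0,0,0,0,-1,0,0,0,0,0,0]
}}

```text
clock: 21.8
tcp_pos: [0.4548, 0.2802, 0.0508]
orientation: [-0.002, 1.0, 0.012, 0.004]
wrist_force: [-0.1, -0.4, -1.4]
finger_gap: 0.0511
```

Call:
{"op": "carry_out", "data": {
  "moves": [-1,0,0,0,0,0,0,-1,0,0,-0.02,0,0,0,-1,0,0,-0.05,0,0,0,-1,0,0,-0.05,0,0,0,-1,0,0,-0.01,0,0,0]
}}

```text
clock: 22.42
tcp_pos: [0.4518, 0.2788, 0.1815]
orientation: [-0.0, 1.0, 0.012, 0.001]
wrist_force: [-0.8, 0.3, -1.5]
finger_gap: 0.0507
```

Run:
```python
from h import *
goto([.55,.06,.16],2.7)
```

```text
tcp [0.4518 0.2788 0.1815] yaw 1.4 tilt 0.12 gap 0.0507 t 22.43
shift mm now [ 92.8 221.1  21.5] dturn z -1.3
rotvec deg [-0.05 -0.11 -1.3 ]
```

Call:
{"op": "carry_out", "data": {
  "moves": [-1,0,0,0,0,0,-1.3,-1,0.022,0.052,0,0,0,0,-1,0.022,0.052,0,0,0,0,-1,0.022,0.052,0,0,0,0,-1,0.022,0.05,0,0,0,0]
}}

```text
clock: 23.05
tcp_pos: [0.5479, 0.0761, 0.1731]
orientation: [-0.001, 1.0, 0.031, -0.004]
wrist_force: [1.3, 0.7, -1.4]
finger_gap: 0.0508
```

Run:
```python
from h import *
goto([.545,.066,.12],2.7)
```

```text
tcp [0.5479 0.0761 0.1731] yaw 3.55 tilt 0.48 gap 0.0508 t 23.05
shift mm now [-3.1 10.  53.1] dturn z 0.85
rotvec deg [-0.08  0.48  0.85]
```

Call:
{"op": "carry_out", "data": {
  "moves": [-1,-0.003,0.01,0,-0.1,0.5,0.9,-1,0,0,0.03,0,0,0,-1,0,0,0.03,0,0,0,-1,0,0,0.02,0,0,0,-1,0,0,0.005,0,0,0]
}}

```text
clock: 23.68
tcp_pos: [0.5397, 0.0632, 0.0769]
orientation: [-0.0, 1.0, 0.021, -0.006]
wrist_force: [-0.1, 0.3, -1.2]
finger_gap: 0.051
```

Run:
```python
from h import *
goto([.545,.066,.073],2.7)
```

```text
tcp [0.5397 0.0632 0.0769] yaw 2.41 tilt 0.74 gap 0.051 t 23.68
shift mm now [ 5.5 -2.6  3.8] dturn z -0.29
rotvec deg [-0.07  0.74 -0.29]
```

Call:
{"op": "carry_out", "data": {
  "moves": [-1,0,0,0.002,0,0.7,-0.3,-1,0.004,0,0.002,0,0,0,-1,0.004,0,0,0,0,0,-1,0.004,0,0,0,0,0,-1,0.003,0,0,0,0,0]
}}

```text
clock: 24.3
tcp_pos: [0.5547, 0.065, 0.0749]
orientation: [-0.0, 1.0, 0.025, 0.0]
wrist_force: [-0.1, -0.1, -0.3]
finger_gap: 0.0511
```

Run:
```python
from h import *
goto([.556,.0776,.072],2.7)
```

```text
tcp [0.5547 0.065  0.0749] yaw 2.85 tilt 0.08 gap 0.0511 t 24.3
shift mm now [  1.9 -12.5   2.9] dturn z 0.15
rotvec deg [-0.06 -0.06  0.15]
```

Call:
{"op": "carry_out", "data": {
  "moves": [-1,0.001,-0.004,0.002,0,0,0.1,-1,0,-0.004,0,0,0,0,-1,0,-0.004,0,0,0,0,-1,0.002,-0.003,0,0,0,0,-1,0.002,-0.003,0,0,0,0]
}}

```text
clock: 24.92
tcp_pos: [0.5561, 0.0804, 0.0733]
orientation: [0.004, 1.0, 0.022, -0.003]
wrist_force: [-7.0, -13.3, 4.9]
finger_gap: 0.051
```

Run:
```python
from h import *
goto([.556,.0776,.072],2.7)
```

```text
tcp [0.5561 0.0804 0.0733] yaw 2.55 tilt 0.57 gap 0.051 t 24.93
shift mm now [-0.2  2.8  1.3] dturn z -0.15
rotvec deg [ 0.49  0.31 -0.15]
```

Call:
{"op": "carry_out", "data": {
  "moves": [-1,0,-0.001,0,0.5,0.3,-0.1,-1,0.002,-0.002,0.002,0,0,0,-1,0.002,-0.002,0.001,0,0,0,1,0,0,0,0,0,0,1,0,0,0,0,0,0]
}}

```text
clock: 25.55
tcp_pos: [0.5567, 0.0808, 0.0738]
orientation: [0.006, 1.0, 0.021, -0.002]
wrist_force: [-0.2, -0.2, -0.0]
finger_gap: 0.0841
```

Call:
{"op": "carry_out", "data": {
  "moves": [1,0,0,-0.02,0,0,0,1,0,0,-0.05,0,0,0,1,0,0,-0.06,0,0,0,1,0,0,0,0,0,0,1,0,0,0,0,0,0]
}}

```text
clock: 26.18
tcp_pos: [0.5579, 0.0844, 0.2057]
orientation: [0.004, 1.0, 0.022, -0.002]
wrist_force: [-0.5, 0.2, 0.4]
finger_gap: 0.0849
```

Run:
```python
from h import *
goto([.507,.373,.25],-14.5)
blanks("w7.png",.084)
cv2.imwrite("pics/w7c.png",cv2.imread("pics/w7.png")[0:360,100:540])
```

```text
tcp [0.5579 0.0844 0.2057] yaw 2.55 tilt 0.54 gap 0.0849 t 26.18
shift mm now [ -38.3 -290.2  -46.5] dturn z 17.05
rotvec deg [ 0.51  0.2  17.05]
blank c 555.2 87.2 size 51.2 64.6 yaw 2.6 area 3290.90338020341
```

View pics/w7c.png

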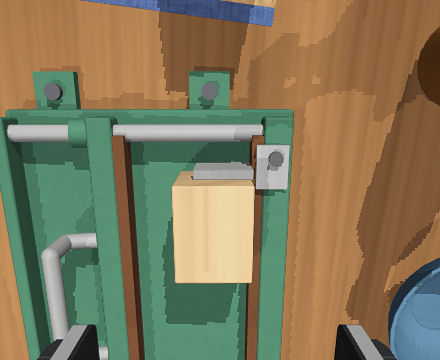

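Call:
{"op": "carry_out", "data": {
  "moves": [1,0,-0.04,-0.01,0.5,0.2,-0.2,1,-0.005,-0.06,-0.02,0,0,0,1,-0.005,-0.06,-0.01,0,0,0,1,-0.005,-0.06,0,0,0,0,1,0,-0.03,0,0,0,0]
}}

```text
clock: 26.85
tcp_pos: [0.5298, 0.3378, 0.2382]
orientation: [0.001, 1.0, 0.021, -0.006]
wrist_force: [0.2, 0.1, -1.0]
finger_gap: 0.0851
```

Call:
{"op": "carry_out", "data": {
  "moves": [1,0,0,0,0,0,0,1,0,0,0,0,0,0,1,0,0,0,0,0,0,1,0,0,0,0,0,0,1,0,0,0,0,0,0]
}}

```text
clock: 27.48
tcp_pos: [0.5286, 0.3364, 0.2338]
orientation: [0.002, 1.0, 0.021, -0.009]
wrist_force: [0.7, -0.3, -0.2]
finger_gap: 0.0854
```

Run:
```python
from h import *
goto([.55,.27,.046],7); blanks("w8.png")
C=cam("top"); im,_=snap("top","t8.png"); hsv=cv2.cvtColor(im,cv2.COLOR_RGB2HSV)
m=cv2.inRange(hsv,(12,50,170),(28,140,255)); m[:,:100]=0;m[:,230:]=0;m[:230]=0;m[345:]=0
for c in cv2.findContours(cv2.morphologyEx(m,cv2.MORPH_OPEN,np.ones((5,5))),0,1)[0]:
    if cv2.contourArea(c)>200: b=cv2.minAreaRect(c); print(cv2.contourArea(c),b,ray(C,b[0],.063))
```

```text
tcp [0.5286 0.3364 0.2338] yaw 2.37 tilt 1.04 gap 0.0854 t 27.48
shift mm now [ 22.   66.6 187.7] dturn z -4.63
rotvec deg [ 0.17  1.03 -4.63]
blank c 549.2 276.7 size 50.9 65.0 yaw 6.5 area 3279.1614319235086
blank c 491.8 349.3 size 65.1 50.9 yaw -13.7 area 3282.7938193953596
775.5 ((148.1470489501953, 289.91180419921875), (32.25723648071289, 25.951311111450195), 14.03624439239502) [[0.49210477 0.34605922 0.063     ]]
756.0 ((186.02474975585938, 260.7475280761719), (25.373449325561523, 32.537715911865234), 84.2894058227539) [[0.54949622 0.27330339 0.063     ]]
```

Call:
{"op": "carry_out", "data": {
  "moves": [1,0,0,0,0.2,1,-4.2,1,0.018,0.03,0.01,0,0,0,1,0,0.03,0.03,0,0,0,1,0,0,0.04,0,0,0,1,0,0,0.01,0,0,0]
}}

```text
clock: 28.2
tcp_pos: [0.5565, 0.2777, 0.1447]
orientation: [-0.001, 0.998, 0.058, 0.003]
wrist_force: [-0.7, -1.1, 1.0]
finger_gap: 0.0855
```

Run:
```python
from h import *
goto([.549,.277,.046],6.5)
```

```text
tcp [0.5565 0.2777 0.1447] yaw 6.7 tilt 0.41 gap 0.0855 t 28.2
shift mm now [-8.2 -0.  98.7] dturn z 0.2
rotvec deg [-0.12 -0.39  0.2 ]
```

Call:
{"op": "carry_out", "data": {
  "moves": [1,-0.008,0,0,-0.1,-0.4,0.2,1,0,0,0.03,0,0,0,1,0,0,0.03,0,0,0,1,0,0,0.02,0,0,0,1,0,0,0.003,0,0,0]
}}

```text
clock: 28.82
tcp_pos: [0.551, 0.2801, 0.0682]
orientation: [-0.002, 0.998, 0.058, 0.005]
wrist_force: [-0.7, 0.4, -0.4]
finger_gap: 0.0851
```

Run:
```python
from h import *
goto([.549,.277,.046],6.5)
```

```text
tcp [0.551  0.2801 0.0682] yaw 6.62 tilt 0.55 gap 0.0851 t 28.82
shift mm now [-2.6  2.9 22.2] dturn z 0.12
rotvec deg [-0.16 -0.53  0.12]
```

Call:
{"op": "carry_out", "data": {
  "moves": [1,-0.002,0.003,0.018,-0.1,-0.5,0,1,0,0,0.002,0,0,0,-1,0,0,0,0,0,0,-1,0,0,0,0,0,0,-1,0,0,0,0,0,0]
}}

```text
clock: 29.45
tcp_pos: [0.5516, 0.2781, 0.0512]
orientation: [-0.001, 0.998, 0.058, 0.003]
wrist_force: [0.3, -0.5, -1.5]
finger_gap: 0.0508
```

Call:
{"op": "carry_out", "data": {
  "moves": [-1,0,0,0,0,0,0,-1,0,0,-0.02,0,0,0,-1,0,0,-0.05,0,0,0,-1,0,0,-0.05,0,0,0,-1,0,0,-0.01,0,0,0]
}}

```text
clock: 30.08
tcp_pos: [0.549, 0.277, 0.1817]
orientation: [-0.0, 0.998, 0.058, -0.001]
wrist_force: [1.3, -0.5, -1.2]
finger_gap: 0.051
```

Run:
```python
from h import *
goto([.548,.005,.15],2.7)
```

```text
tcp [0.549  0.277  0.1817] yaw 6.65 tilt 0.08 gap 0.051 t 30.07
shift mm now [-32.5 270.   31.5] dturn z 3.95
rotvec deg [-0.05  0.06  3.95]
```

Call:
{"op": "carry_out", "data": {
  "moves": [-1,0,0,0,0,0,3.9,-1,-0.003,0.058,0,0,0,0,-1,-0.003,0.058,0,0,0,0,-1,-0.003,0.058,0,0,0,0,-1,-0.003,0.05,0,0,0,0]
}}

```text
clock: 30.7
tcp_pos: [0.5462, 0.0508, 0.1767]
orientation: [-0.001, 1.0, 0.027, -0.002]
wrist_force: [0.7, -0.3, -1.2]
finger_gap: 0.0509
```

Run:
```python
from h import *
goto([.548,.003,.15],2.7)
```

```text
tcp [0.5462 0.0508 0.1767] yaw 3.11 tilt 0.29 gap 0.0509 t 30.7
shift mm now [-0.7 47.9 26.6] dturn z 0.41
rotvec deg [-0.08  0.27  0.41]
```

Call:
{"op": "carry_out", "data": {
  "moves": [-1,0,0.045,0,0,0,0.4,-1,0,0.003,0,0,0,0,-1,0,0,0.03,0,0,0,-1,0,0,0.03,0,0,0,-1,0,0,0.02,0,0,0]
}}

```text
clock: 31.32
tcp_pos: [0.5462, -0.0006, 0.0909]
orientation: [-0.001, 1.0, 0.021, -0.004]
wrist_force: [-0.0, 0.8, -0.6]
finger_gap: 0.051
```

Run:
```python
from h import *
goto([.548,.005,.075],2.7)
```

```text
tcp [ 0.5462 -0.0006  0.0909] yaw 2.37 tilt 0.51 gap 0.051 t 31.32
shift mm now [ 2.2 -5.5 15.9] dturn z -0.33
rotvec deg [-0.17  0.49 -0.33]
```

Call:
{"op": "carry_out", "data": {
  "moves": [-1,0,0,0.012,-0.2,0.5,-0.3,-1,0.004,0,0.003,0,0,0,-1,0.004,-0.002,0,0,0,0,-1,0.002,-0.004,0,0,0,0,-1,0.001,-0.004,0,0,0,0]
}}

```text
clock: 31.95
tcp_pos: [0.5514, 0.0136, 0.0734]
orientation: [0.0, 1.0, 0.025, -0.006]
wrist_force: [-0.3, -0.0, 0.1]
finger_gap: 0.0509
```

Run:
```python
from h import *
goto([.5585,.0195,.073],2.7)
```

```text
tcp [0.5514 0.0136 0.0734] yaw 2.85 tilt 0.64 gap 0.0509 t 31.95
shift mm now [ 7.4 -5.5  0.3] dturn z 0.15
rotvec deg [0.01 0.64 0.15]
```

Call:
{"op": "carry_out", "data": {
  "moves": [-1,0.003,0,0,0,0.6,0.1,-1,0.003,-0.002,0,0,0,0,-1,0.003,-0.003,0,0,0,0,-1,0.002,-0.003,0,0,0,0,-1,0.002,-0.002,0,0,0,0]
}}

```text
clock: 32.58
tcp_pos: [0.5591, 0.0195, 0.0737]
orientation: [0.007, 1.0, 0.022, -0.006]
wrist_force: [-5.6, -6.4, 5.6]
finger_gap: 0.0511
```

Run:
```python
from h import *
goto([.5585,.0195,.073],2.7)
```

```text
tcp [0.5591 0.0195 0.0737] yaw 2.51 tilt 1.02 gap 0.0511 t 32.58
shift mm now [-0.6 -0.   0.7] dturn z -0.19
rotvec deg [ 0.76  0.67 -0.19]
```

Call:
{"op": "carry_out", "data": {
  "moves": [-1,0,0,0.001,0.7,0.6,-0.1,-1,0.002,-0.002,0.002,0,0,0,-1,0.002,-0.003,0.001,0,0,0,1,0,0,0,0,0,0,1,0,0,0,0,0,0]
}}

```text
clock: 33.2
tcp_pos: [0.5597, 0.0197, 0.0741]
orientation: [0.006, 1.0, 0.021, -0.003]
wrist_force: [-0.4, 0.2, 0.0]
finger_gap: 0.0837
```

Call:
{"op": "carry_out", "data": {
  "moves": [1,0,0,-0.02,0,0,0,1,0,0,-0.05,0,0,0,1,0,0,-0.06,0,0,0,1,0,0,0,0,0,0,1,0,0,0,0,0,0]
}}

```text
clock: 33.83
tcp_pos: [0.5616, 0.0226, 0.2056]
orientation: [0.004, 1.0, 0.021, -0.003]
wrist_force: [0.1, 0.1, -1.1]
finger_gap: 0.0853
```

Run:
```python
from h import *
goto([.5,.37,.25],-13.7)
blanks("w9.png",.084)
im=cv2.imread("pics/w9.png"); print([ (r,im[r,300:420:6,2].tolist()) for r in ()])
C=cam("top"); im,_=snap("top","t9.png"); hsv=cv2.cvtColor(im,cv2.COLOR_RGB2HSV)
m=cv2.inRange(hsv,(12,50,170),(28,140,255)); m[:,:100]=0;m[:,230:]=0;m[:230]=0;m[345:]=0
for c in cv2.findContours(cv2.morphologyEx(m,cv2.MORPH_OPEN,np.ones((5,5))),0,1)[0]:
    if cv2.contourArea(c)>200: b=cv2.minAreaRect(c); print(cv2.contourArea(c),b,ray(C,b[0],.063))
```

```text
tcp [0.5616 0.0226 0.2056] yaw 2.42 tilt 0.65 gap 0.0853 t 33.83
shift mm now [ -47.1 -349.3  -47.1] dturn z 16.12
rotvec deg [ 0.56  0.33 16.13]
blank c 558.5 18.2 size 51.2 65.4 yaw 2.2 area 3309.1337503554932
blank c 555.2 87.3 size 51.2 64.4 yaw 2.6 area 3273.7213906717952
[]
```

Run:
```python
import cv2,numpy as np
a=cv2.imread("pics/t9.png")[200:360,60:440]; b=cv2.imread("pics/w9.png")[0:340,160:480]
b=cv2.resize(b,None,fx=1.2,fy=1.2); a=cv2.resize(a,(b.shape[1],int(160*b.shape[1]/380)))
cv2.imwrite("pics/c9.png",np.vstack([a,b]))
```

```text
(no output)
```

View pics/c9.png

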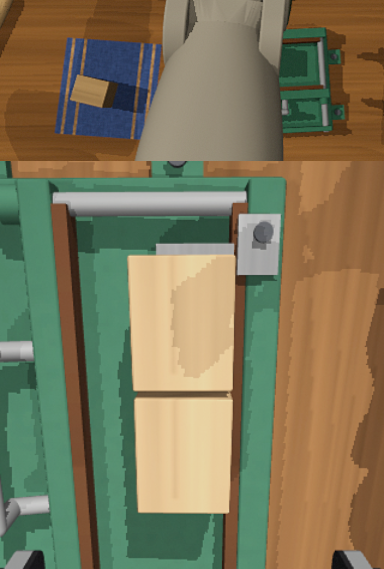

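Call:
{"op": "carry_out", "data": {
  "moves": [1,0,-0.05,-0.01,0.5,0.3,0,1,-0.01,-0.06,-0.01,0,0,0,1,-0.01,-0.06,-0.01,0,0,0,1,-0.01,-0.06,0,0,0,0,1,-0.01,-0.06,0,0,0,0]
}}

```text
clock: 34.55
tcp_pos: [0.5082, 0.3139, 0.2275]
orientation: [0.001, 1.0, 0.016, -0.007]
wrist_force: [1.0, 0.2, 0.7]
finger_gap: 0.0855
```

Call:
{"op": "carry_out", "data": {
  "moves": [1,0,-0.02,0,0,0,0,1,0,0,0,0,0,8,1,0,0,0,0,0,8,1,0,0,0,0,0,0,1,0,0,0,0,0,0]
}}

```text
clock: 35.17
tcp_pos: [0.5042, 0.3369, 0.2201]
orientation: [0.005, 0.992, -0.123, -0.011]
wrist_force: [0.4, -0.0, -0.0]
finger_gap: 0.0856
```

Run:
```python
from h import *
goto([.492,.349,.046],-13.7); blanks("w10.png")
```

```text
tcp [0.5042 0.3369 0.2201] yaw -14.12 tilt 1.4 gap 0.0856 t 35.17
shift mm now [-11.2 -11.  174.3] dturn z -0.42
rotvec deg [ 0.72  1.2  -0.41]
blank c 491.8 349.3 size 64.5 50.8 yaw -13.7 area 3245.897925776895
```

Call:
{"op": "carry_out", "data": {
  "moves": [1,0,0,0,0.7,1.2,-0.4,1,-0.014,-0.009,0.03,0,0,0,1,0,0,0.04,0,0,0,1,0,0,0.03,0,0,0,1,0,0,0.01,0,0,0]
}}

```text
clock: 35.85
tcp_pos: [0.4946, 0.3488, 0.1099]
orientation: [-0.002, 0.993, -0.118, 0.005]
wrist_force: [-0.5, 0.2, -0.5]
finger_gap: 0.0853
```

Run:
```python
from h import *
goto([.492,.349,.046],-13.7)
```

```text
tcp [0.4946 0.3488 0.1099] yaw -13.52 tilt 0.58 gap 0.0853 t 35.85
shift mm now [-3.1  0.7 63.9] dturn z 0.18
rotvec deg [-0.32 -0.48  0.18]
```

Call:
{"op": "carry_out", "data": {
  "moves": [1,-0.003,0.001,0.02,-0.3,-0.5,0.2,1,0,0,0.025,0,0,0,1,0,0,0.012,0,0,0,1,0,0,0.002,0,0,0,-1,0,0,0,0,0,0]
}}

```text
clock: 36.48
tcp_pos: [0.4932, 0.3492, 0.0508]
orientation: [-0.001, 0.993, -0.119, 0.002]
wrist_force: [-0.3, -0.5, 0.3]
finger_gap: 0.0699
```

Call:
{"op": "carry_out", "data": {
  "moves": [-1,0,0,0,0,0,0,-1,0,0,0,0,0,0,-1,0,0,0,0,0,0,-1,0,0,0,0,0,0,-1,0,0,0,0,0,0]
}}

```text
clock: 37.1
tcp_pos: [0.4942, 0.3498, 0.0527]
orientation: [-0.002, 0.993, -0.119, 0.003]
wrist_force: [0.3, 0.5, -1.5]
finger_gap: 0.0511
```

Call:
{"op": "carry_out", "data": {
  "moves": [-1,0,0,0,0,0,0,-1,0,0,-0.02,0,0,0,-1,0,0,-0.05,0,0,0,-1,0,0,-0.05,0,0,0,-1,0,0,-0.02,0,0,0]
}}

```text
clock: 37.72
tcp_pos: [0.4914, 0.3481, 0.193]
orientation: [-0.0, 0.993, -0.119, -0.001]
wrist_force: [0.4, -0.9, -1.5]
finger_gap: 0.0507
```

Run:
```python
from h import *
goto([.548,-.07,.15],2.7)
```

```text
tcp [0.4914 0.3481 0.193 ] yaw -13.71 tilt 0.06 gap 0.0507 t 37.73
shift mm now [154.2 392.8  42.8] dturn z -16.41
rotvec deg [-1.000e-02  6.000e-02 -1.641e+01]
```

Call:
{"op": "carry_out", "data": {
  "moves": [-1,0,0,-0.01,0,0,-8.2,-1,0,0,0,0,0,-8.2,-1,0.005,0.05,0,0,0,0,-1,0.005,0.06,0,0,0,0,-1,0.005,0.06,0,0,0,0]
}}

```text
clock: 38.35
tcp_pos: [0.5179, 0.1802, 0.2058]
orientation: [-0.002, 0.999, 0.033, 0.003]
wrist_force: [1.2, -0.8, -1.0]
finger_gap: 0.0508
```

Call:
{"op": "carry_out", "data": {
  "moves": [-1,0.005,0.06,0,0,0,0,-1,0.005,0.06,0,0,0,0,-1,0.005,0.06,0,0,0,0,-1,0.005,0.03,0,0,0,0,-1,0,0,0,0,0,0]
}}

```text
clock: 38.98
tcp_pos: [0.5521, -0.0389, 0.2054]
orientation: [-0.001, 1.0, 0.03, 0.004]
wrist_force: [0.2, 0.9, -1.9]
finger_gap: 0.0509
```

Run:
```python
from h import *
goto([.549,-.068,.1],2.7)
```

```text
tcp [ 0.5521 -0.0389  0.2054] yaw 3.43 tilt 0.46 gap 0.0509 t 38.98
shift mm now [ -5.7  29.2 105.2] dturn z 0.73
rotvec deg [-0.16 -0.43  0.73]
```

Call:
{"op": "carry_out", "data": {
  "moves": [-1,-0.004,0.03,0,-0.2,-0.4,0.7,-1,0,0,0.03,0,0,0,-1,0,0,0.04,0,0,0,-1,0,0,0.03,0,0,0,-1,0,0,0,0,0,0]
}}

```text
clock: 39.6
tcp_pos: [0.5495, -0.0654, 0.1036]
orientation: [-0.001, 1.0, 0.026, 0.001]
wrist_force: [0.8, -0.2, -0.3]
finger_gap: 0.051
```

Run:
```python
from h import *
goto([.549,-.064,.077],2.7)
```

```text
tcp [ 0.5495 -0.0654  0.1036] yaw 2.92 tilt 0.09 gap 0.051 t 39.6
shift mm now [-0.5 -1.4 26.6] dturn z 0.22
rotvec deg [-0.06 -0.07  0.22]
```

Call:
{"op": "carry_out", "data": {
  "moves": [-1,0,0,0.02,0,0,0.2,-1,0.003,0,0.006,0,0,0,-1,0.003,0,0,0,0,0,-1,0.003,0,0,0,0,0,-1,0.002,-0.003,0,0,0,0]
}}

```text
clock: 40.22
tcp_pos: [0.5623, -0.0609, 0.0825]
orientation: [0.001, 1.0, 0.025, 0.002]
wrist_force: [-7.6, -4.6, -1.2]
finger_gap: 0.0509
```

Run:
```python
from h import *
goto([.5622,-.0457,.075],2.7)
```

```text
tcp [ 0.5623 -0.0609  0.0825] yaw 2.82 tilt 0.25 gap 0.0509 t 40.23
shift mm now [  0.7 -15.3   7.5] dturn z 0.12
rotvec deg [ 0.14 -0.21  0.12]
```

Call:
{"op": "carry_out", "data": {
  "moves": [-1,-0.002,0,0,0,0,0,-1,0,-0.003,0.005,0,0,0,-1,0,-0.004,0.002,0,0,0,-1,0,-0.003,0,0,0,0,-1,0,-0.003,0,0,0,0]
}}

```text
clock: 40.85
tcp_pos: [0.5613, -0.0472, 0.0764]
orientation: [0.001, 1.0, 0.025, 0.004]
wrist_force: [0.4, 0.2, -1.6]
finger_gap: 0.051
```

Run:
```python
from h import *
goto([.5622,-.0457,.075],2.7)
```

```text
tcp [ 0.5613 -0.0472  0.0764] yaw 2.83 tilt 0.45 gap 0.051 t 40.85
shift mm now [ 0.9 -1.5  1.4] dturn z 0.13
rotvec deg [ 0.14 -0.43  0.13]
```

Call:
{"op": "carry_out", "data": {
  "moves": [-1,0,-0.002,0,0.1,-0.4,0.1,-1,0,-0.003,0,0,0,0,-1,0,-0.004,0,0,0,0,-1,0,-0.005,0,0,0,0,-1,0,-0.006,0,0,0,0]
}}

```text
clock: 41.48
tcp_pos: [0.5614, -0.043, 0.0784]
orientation: [0.019, 1.0, 0.02, -0.001]
wrist_force: [-3.6, -22.6, 1.7]
finger_gap: 0.0509
```

Run:
```python
from h import *
goto([.5622,-.0457,.075],2.7)
```

```text
tcp [ 0.5614 -0.043   0.0784] yaw 2.24 tilt 2.14 gap 0.0509 t 41.48
shift mm now [0.7 2.6 3.5] dturn z -0.46
rotvec deg [ 2.13  0.12 -0.46]
```

Call:
{"op": "carry_out", "data": {
  "moves": [-1,0,0.001,0,2.1,0,-0.4,-1,0.001,-0.001,0.002,0.5,0,0,-1,0.002,-0.002,0.002,0,0,0,-1,0.002,-0.002,0.001,0,0,0,-1,0.002,-0.001,0.001,0,0,0]
}}

```text
clock: 42.1
tcp_pos: [0.5621, -0.0432, 0.0744]
orientation: [0.002, 1.0, 0.021, -0.007]
wrist_force: [-11.8, -6.5, 14.6]
finger_gap: 0.0508
```

Run:
```python
from h import *
goto([.5622,-.0457,.0737],2.7)
```

```text
tcp [ 0.5621 -0.0432  0.0744] yaw 2.45 tilt 0.86 gap 0.0508 t 42.1
shift mm now [0.  2.5 0.7] dturn z -0.25
rotvec deg [ 0.21  0.84 -0.25]
```

Call:
{"op": "carry_out", "data": {
  "moves": [-1,0,0,0,0.2,0.8,-0.2,-1,0.001,-0.001,0,0,0,0,1,0,0,0,0,0,0,1,0,0,0,0,0,0,1,0,0,0,0,0,0]
}}

```text
clock: 42.72
tcp_pos: [0.5631, -0.0414, 0.0744]
orientation: [0.001, 1.0, 0.023, -0.0]
wrist_force: [-0.4, 0.6, -0.1]
finger_gap: 0.0852
```

Call:
{"op": "carry_out", "data": {
  "moves": [1,0,0,-0.02,0,0,0,1,0,-0.02,-0.05,0,0,0,1,0,-0.05,-0.06,0,0,0,1,0,-0.03,0,0,0,0,1,0,0,0,0,0,0]
}}

```text
clock: 43.35
tcp_pos: [0.5603, 0.0531, 0.197]
orientation: [-0.001, 1.0, 0.023, 0.001]
wrist_force: [-0.0, -0.3, -0.5]
finger_gap: 0.0857
```

Run:
```python
from h import *
goto([.4470,.0125,.15],2.7)
blanks("w11.png",.084)
cv2.imwrite("pics/w11c.png",cv2.imread("pics/w11.png")[30:450,120:540])
```

```text
tcp [0.5603 0.0531 0.197 ] yaw 2.67 tilt 0.15 gap 0.0857 t 43.35
shift mm now [-115.1   35.4   46.7] dturn z -0.03
rotvec deg [-0.13 -0.08 -0.03]
blank c 559.9 -11.3 size 51.2 130.5 yaw 2.6 area 6553.961955457227
blank c 555.2 87.5 size 51.2 64.7 yaw 2.6 area 3284.2020602965495
```

View pics/w11c.png

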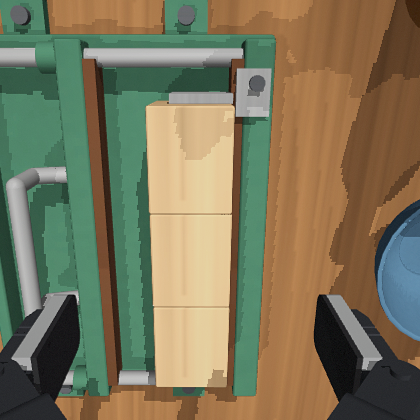

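Call:
{"op": "carry_out", "data": {
  "moves": [0,-0.04,0.01,0,0,0,0,0,-0.04,0.01,0,0,0,0,0,-0.03,0.01,0.02,0,0,0,0,0,0,0.02,0,0,0,0,0,0,0,0,0,0]
}}

```text
clock: 44.02
tcp_pos: [0.4488, 0.0125, 0.1533]
orientation: [-0.0, 1.0, 0.021, -0.0]
wrist_force: [1.8, 0.3, -0.2]
finger_gap: 0.0423
```

Run:
```python
from h import *
goto([.4465,.0125,.065],2.7)
```

```text
tcp [0.4488 0.0125 0.1533] yaw 2.37 tilt 0.06 gap 0.0423 t 44.02
shift mm now [-2.3  0.  88.3] dturn z -0.33
rotvec deg [-0.05  0.03 -0.33]
```

Call:
{"op": "carry_out", "data": {
  "moves": [0,-0.002,0,0.03,0,0,-0.3,0,0,0,0.03,0,0,0,0,0,0,0.02,0,0,0,0,0,0,0.003,0,0,0,0,0,0,0,0,0,0]
}}

```text
clock: 44.65
tcp_pos: [0.4511, 0.0097, 0.0711]
orientation: [0.0, 1.0, 0.022, 0.002]
wrist_force: [0.4, -0.9, -0.5]
finger_gap: 0.0425
```

Run:
```python
from h import *
goto([.4465,.0125,.065],2.7); print(pose()[2]["wrist_force"])
```

```text
tcp [0.4511 0.0097 0.0711] yaw 2.51 tilt 0.22 gap 0.0425 t 44.65
shift mm now [-4.5 -3.   6.1] dturn z -0.19
rotvec deg [ 0.02 -0.22 -0.19]
[ 0.40871372 -0.92780472 -0.49805901]
```

Call:
{"op": "carry_out", "data": {
  "moves": [0,-0.004,-0.003,0.005,0,-0.2,-0.2,0,0,0,0.001,0,0,0,-1,0,0,0,0,0,0,-1,0,0,0,0,0,0,-1,0,0,0,0,0,0],
  "squeeze": 80
}}

```text
clock: 45.28
tcp_pos: [0.4475, 0.0125, 0.067]
orientation: [0.001, 1.0, 0.024, 0.001]
wrist_force: [1.7, -0.3, -3.7]
finger_gap: 0.0095
```

Call:
{"op": "carry_out", "data": {
  "moves": [-1,0,0,0,0,0,0,-1,0.008,0,0,0,0,0,-1,0.008,0,0,0,0,0,-1,0.008,0,0,0,0,0,-1,0.005,0,0,0,0,0]
}}

```text
clock: 45.9
tcp_pos: [0.4665, 0.0133, 0.067]
orientation: [0.002, 1.0, 0.023, -0.009]
wrist_force: [-8.6, -2.1, 8.9]
finger_gap: 0.0093
```

Run:
```python
from h import *
goto([.4826,.0142,.0655],2.7); print(pose()[2]["wrist_force"])
```

```text
tcp [0.4665 0.0133 0.067 ] yaw 2.68 tilt 1.03 gap 0.0093 t 45.9
shift mm now [16.2 -0.1  1.2] dturn z -0.02
rotvec deg [ 0.21  1.01 -0.02]
[-8.55477047 -2.12055412  8.90593733]
```

Moving; continue to closure.

Call:
{"op": "carry_out", "data": {
  "moves": [-1,0.007,0,0,0,1,0,-1,0.006,0,0,0,0,0,-1,0.006,0,0,0,0,0,-1,0.005,0,0,0,0,0,-1,0.005,0,0,0,0,0]
}}

```text
clock: 46.52
tcp_pos: [0.4827, 0.0141, 0.0669]
orientation: [0.003, 1.0, 0.023, -0.012]
wrist_force: [-15.0, -2.1, 16.3]
finger_gap: 0.0089
```

Run:
```python
from h import *
goto([.4826,.0142,.0655],2.7); print(pose()[2]["wrist_force"])
```

```text
tcp [0.4827 0.0141 0.0669] yaw 2.63 tilt 1.48 gap 0.0089 t 46.52
shift mm now [-0.1 -0.1  1.4] dturn z -0.07
rotvec deg [ 0.36  1.43 -0.07]
[-15.006795    -2.06831555  16.32434251]
```

Call:
{"op": "carry_out", "data": {
  "moves": [-1,0.005,0,0,0,1.4,0,-1,0.006,0,0,0,0,0,-1,0.007,0,0,0,0,0,-1,0.007,0,0,0,0,0,-1,0.007,0,0,0,0,0]
}}

```text
clock: 47.15
tcp_pos: [0.4826, 0.0141, 0.0669]
orientation: [0.007, 0.999, 0.022, -0.03]
wrist_force: [-20.6, -2.9, 22.4]
finger_gap: 0.0092
```

Run:
```python
from h import *
goto([.4826,.0142,.0655],2.7); print(pose()[2]["wrist_force"])
```

```text
tcp [0.4826 0.0141 0.0669] yaw 2.55 tilt 3.52 gap 0.0092 t 47.15
shift mm now [ 0.1 -0.1  1.4] dturn z -0.15
rotvec deg [ 0.69  3.45 -0.13]
[-20.55314631  -2.92974171  22.39093237]
```

Call:
{"op": "carry_out", "data": {
  "moves": [-0.1,0,0,0,0,0,0,-0.1,0,0,0,0,0,0,-0.1,0,0,0,0,3.4,0,-0.1,0,0,-0.03,0,0,0,-0.1,0,0,-0.05,0,0,0]
}}

```text
clock: 47.78
tcp_pos: [0.4815, 0.0154, 0.1448]
orientation: [0.005, 1.0, 0.023, -0.002]
wrist_force: [1.8, -0.2, 1.1]
finger_gap: 0.0384
```

Call:
{"op": "carry_out", "data": {
  "moves": [-0.1,-0.01,-0.02,-0.05,0,0,0,1,0,-0.02,-0.03,0,0,0,1,0,-0.02,0,0,0,0,1,0,0,0,0,0,0,1,0,0,0,0,0,0]
}}

```text
clock: 48.4
tcp_pos: [0.4749, 0.0771, 0.2321]
orientation: [0.005, 1.0, 0.022, 0.006]
wrist_force: [0.2, -0.3, 0.8]
finger_gap: 0.0855
```

Run:
```python
from h import *
goto([.48,.06,.2],2.7)
C=blanks("w12.png",.084)
snap("top","t12.png")
a=cv2.imread("pics/w12.png")[20:380,200:560]; b=cv2.imread("pics/t12.png")[130:370,60:560]
cv2.imwrite("pics/c12.png",np.vstack([cv2.resize(a,(600,360)) if 0 else np.pad(a,((0,0),(0,140),(0,0))),b]))
```

```text
tcp [0.4749 0.0771 0.2321] yaw 2.56 tilt 0.92 gap 0.0855 t 48.4
shift mm now [ 4.  17.  32.3] dturn z -0.14
rotvec deg [ 0.6  -0.69 -0.14]
blank c 559.9 -11.3 size 50.7 130.8 yaw 2.6 area 6585.545450446487
blank c 555.4 87.7 size 50.7 64.7 yaw 2.5 area 3257.085710458923
```

View pics/c12.png

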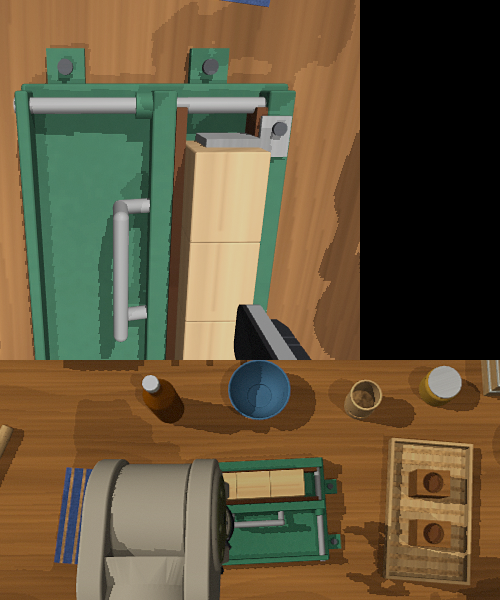

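```bash
python3 -c "
from workcell import env
print(env.hand_in())"
```

```text
the job is handed in; nothing more can be done
None
```

The job is done and handed in at about 48 s on the robot's clock. I opened the jaw about 36 mm, stood both drilled holders in the tray, loaded the three blanks from the end stop, and slid the jaw shut on them.

- **Jaw:** it stopped at the position where I first gripped the bar and held against about 20 N of push, so I take it as fully shut.
- **Blanks:** they measured 99 mm between the first blank and the middle of the other two, exactly as a tight row should. They were square to the vise within about 0.3 degrees and flush with the fixed jaw.
- **Holders and bystanders:** both holders stand upright in the tray, and the bottle, bowl and cup look unmoved.

Three things did not go cleanly:

- One blank was knocked about 35 mm on the mat. I measured it again before picking it up.
- The second blank first stood about 3 mm short of its neighbour. Pushing the third one in closed that gap.
- While lifting the second holder, the gripper pressed on the vise with about 17 N, probably at the end stop's bracket. Nothing seemed to shift. That holder may also have dropped a few millimetres into the tray, but it landed upright.

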